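# Load the router's gang jig with footstool stretchers and clamp the row

### The arm

A 6-joint arm with a two-finger parallel gripper is mounted at the origin on the work surface. World frame = base frame: x ahead of the robot, y to its left, z up, the work surface at z = 0. Lengths are in m, angles in rad, forces in N, time in s.
With the tool pointing down it reaches from about 0.25 to 0.725 m from the base axis. Payload 4 kg.
Tool frame: the origin (TCP) lies on the centre line of the jaws, within the pads' length; the fingertips stand 22 mm ahead of it and the grasp point (between the pads) lies 3 mm ahead of it (bot.tip_reach is the distance from the TCP to the fingertips, in m); z points along the fingers, y is the line along which they close (so a half turn about z gives the same grasp; the last joint's range is limited). The gripper opens to 85 mm and grips with 20 to 120 N. Pads are 22 mm wide; open, the fingers measure 114 mm over their backs; the gripper's body (76 mm by 85 mm) begins 54 mm behind the grasp point. The pads swing forward as they close: fully open they stand 13 mm farther back than shut.
Start: joints at [1.259, 0.241, 0.005, 1.335, 0, 1.571], TCP at [0.153, 0.476, 0.253] pointing down, gripper open.
Joint ranges: [-2.72, 2.72], [-1.05, 1.87], [-1.09, 1.28], [-1.99, 2.15], [-1.42, 1.44], [-3.14, 3.14]. Speed limits (rad/s): [2.79, 2.79, 3.14, 3.14, 3.14, 3.14].

### API

Orientations are given as a unit quaternion [x, y, z, w].
In Python, from workcell import bot gives the robot as it stands. The module is installed in compiled form; this text tells all that it offers.
- The arm moves only by the tool apply_moves, never from a script. Its argument "commands" is a list of rows, each a list of 4 numbers: the shift along the tool's x, y, z scaled (see below), then the turn about the tool's z scaled (see below). In form: [[tx, ty, tz, roll], ...]. A call has exactly 5 rows; each row shifts and turns the commanded pose from where the row before left it, along the tool's axes as they then stand; what a row does not reach is not made up. The controller multiplies each number of a shift by 20 mm and each number of a turn by 60 degrees. A row lasts 1/12 s, in which the tool goes at most 41.7 mm and 7.16 degrees, less where a joint would pass 70% of its speed; a pose out of reach is approached as far as the arm can. A call with a number of a shift or a turn outside -1 to 1 is refused whole. A call with a gripper value outside its range is refused whole. "claw" is the closure, from 0 (fully open) to 1 (shut), set as the call begins (left out, the last holds). The fingers move at their own pace and stop on an object; the grip force is fixed at half the most. Time passes only in rows, so rows that do not move let the fingers close, or fill a call up. It gives the time, the measured TCP pose, the force, the opening and the grip force at its end, in the units of the state.
- bot.get_obs(): the state, without advancing time (a new reading comes with each control period).
- bot.camera(name): name is "scene" or "top" or "wrist"; returns a dict with "image" (400x640x3 uint8, blue, green, red), "camera_matrix" (3x3 intrinsics, pixels), "R" (3x3) and "t" (3): a world point X has camera coordinates R X + t. Camera axes: x right, y down, z forward; pixel columns grow to the right and rows downward; lengths in m; the calibration is good to about 2 mm. A picture is of the moment at which its call begins. There is no depth.
- bot.job_done(): hands the job in; it is judged then, once.
The state is a dict: "clock": time; "joint_pos": joint angles; "joint_vel": joint speeds; "tau": joint torques, N m; "eef_pos": TCP position; "tool_rot": TCP orientation; "ft_force": force on the tool from outside, world axes, zero at the start; "ft_torque": the same for the moment, N m; "grip_width": finger opening in m; "grasp_force": force on a finger pad.
Only numpy, scipy, OpenCV 4.12 (cv2) and the standard library are available. Lean on these libraries where they do the work, as an engineer would, in place of code of your own. Each camera call takes 0.05 s, during which the arm holds its last target. There are 200 camera calls.

### The job

Load the gang jig for the router: turn the T-handle to free the jaw and draw the jaw back to make room, then lift all the short beech footstool stretchers out of the bin and lay them side by side across the bed, between end stop and jaw, each with one end against the rear fence. Slide the jaw up so that the row is pressed together against the end stop without gaps, and turn the T-handle fully tight. Leave the glue bottle, brush and tape measure where they are.

Things in the scene. Friction and masses are not known exactly. Their poses are not given: they have to be found in the camera images.
- jig: fixed jig: dark bed 420 (y) x 180 (x) mm, top 18 mm above the bench. Origin: underside centre; x to the rear fence, y along the row to the end stop. End stop face at y=+180, fence face at x=+56 (full length), both 40 mm above the bed; the -x side is open. A stretcher against the fence has its centre at x=+6, z=38; in a closed row 20, 60, 100, 140, 180 mm from the end stop
- jaw (a joint): slide of the dark steel jaw block crossing the bed (112 x 56 along y x 40 mm tall): m, 0 = fully drawn back (325 mm between its face and the end stop), grows towards the end stop, to 0.300; opening = 0.325 - value. Loose it slides with about 2 N; with the T-handle tight it is locked (over 40 N). It starts locked, 50 to 130 mm from the end stop
- jaw_face (a point): middle of the jaw's clamping face, which looks along +y to the end stop; 20 mm above the bed, at jig x=0; axes as the jig's
- knob (a joint): the black T-handle on the jaw: rad, 0 = loose, grows clockwise seen from above to 1.4 = fully tight. The jaw slides freely below 0.45 and is locked above 1.15. Turning takes 0.15 to 0.3 N m; it stays where it is left. Starts tight
- knob_grip (a point): middle of the T-handle's bar, on its vertical axis: 28 mm behind the jaw's face (-y), at jig x=0, 90 mm above the bench. Bar 64 long, 16 wide, 22 mm tall (79 to 101 mm above the bench), along this point's x axis and turning with it: along the jig's x when loose. It can be gripped from above, and the loose jaw slid by it
- bin: low grey plastic bin fixed on the bench, 210 (x) x 380 (y) mm outside, floor 6 mm. Origin: underside centre. Long sides (facing x) 6 mm thick, only 30 mm high: a stretcher on the floor stands 16 mm above them; ends (facing y) 8 mm thick, 74 mm high. Stretchers lie roughly along y, two abreast, up to three in line
- stretcher1: short footstool stretcher of pale beech: a bar 40 x 40 mm square, 76 mm long, with a round tenon (16 mm thick, 12 mm long) on each end; 100 mm overall, 0.09 to 0.16 kg. Origin at its centre, x axis along its length. Its four sides and two ends are alike. Starts have 3 to 5 stretchers; an absent one always reads None
- stretcher2: short footstool stretcher of pale beech: a bar 40 x 40 mm square, 76 mm long, with a round tenon (16 mm thick, 12 mm long) on each end; 100 mm overall, 0.09 to 0.16 kg. Origin at its centre, x axis along its length. Its four sides and two ends are alike. Starts have 3 to 5 stretchers; an absent one always reads None
- stretcher3: short footstool stretcher of pale beech: a bar 40 x 40 mm square, 76 mm long, with a round tenon (16 mm thick, 12 mm long) on each end; 100 mm overall, 0.09 to 0.16 kg. Origin at its centre, x axis along its length. Its four sides and two ends are alike. Starts have 3 to 5 stretchers; an absent one always reads None
- stretcher4: short footstool stretcher of pale beech: a bar 40 x 40 mm square, 76 mm long, with a round tenon (16 mm thick, 12 mm long) on each end; 100 mm overall, 0.09 to 0.16 kg. Origin at its centre, x axis along its length. Its four sides and two ends are alike. Starts have 3 to 5 stretchers; an absent one always reads None
- stretcher5: short footstool stretcher of pale beech: a bar 40 x 40 mm square, 76 mm long, with a round tenon (16 mm thick, 12 mm long) on each end; 100 mm overall, 0.09 to 0.16 kg. Origin at its centre, x axis along its length. Its four sides and two ends are alike. Starts have 3 to 5 stretchers; an absent one always reads None
- glue: glue bottle standing on the bench, 60 mm thick, 130 mm high, beyond the jig and bin; leave it alone. Origin: centre of its foot
- brush: flat bench brush, about 200 mm long, lying beyond the jig and bin; leave it alone
- tape: yellow tape measure, 70 x 34 x 64 mm, beyond the jig and bin; leave it alone. Origin: centre of its underside
Mind the look-alikes: they are no part of the job. What is shaped like the stretcher1 but blue, orange or purple is not meant.

How it is judged:
By the outcome, as a careful person would: the job done as asked, in the order asked, and still so for the second after the job is handed in, with the robot touching nothing.
Of stretcher1, stretcher2, stretcher3, stretcher4, stretcher5 only 3 to 5 are there at a start; the rules pass over those that are not, and their reading is None.
At some moment in a run one of stretcher1, stretcher2, stretcher3, stretcher4, stretcher5 may be knocked a few centimetres aside while the robot is not near it.
Once in a run the grip may slacken for a moment while it holds something.
It also fails if it takes over 210 s, if anything falls off the work surface, if the arm or the gripper's body presses on something with over 40 N, if the wrist force passes 120 N, or if a joint passes its speed limit or range.

## Working session

There is one attempt and no reset: what is moved stays moved. The work goes in short steps, Python scripts to look and compute and a tool call to move; the robot and the scene stay as the last step left them, time stands still between calls to the robot, and variables do not carry over. Pictures are saved under pics/ and viewed, at most 14 in all, crops included, and the job is handed in when it is done.

Besides the shell and the picture viewer there is one more tool, called in YAML: its name, and indented under it one key for each argument. apply_moves: Moves the arm, as the interface text tells. Shifts and turns lie within -1 to 1; 1 stands for 20 mm of shift or 60 degrees of turn. Its arguments: {"type":"object","properties":{"commands":{"type":"array","items":{"type":"array","items":{"type":"number","minimum":-1,"maximum":1}}},"claw":{"type":"number"}},"required":["commands"]}

```bash
mkdir -p pics; cat > h.py <<'E'
import cv2, numpy as np
from workcell import bot
def snap(cam,fn):
    c=bot.camera(cam); cv2.imwrite('pics/'+fn,c['image']); np.savez('pics/'+fn+'.npz',K=c['camera_matrix'],R=c['R'],t=c['t']); return c
def px2w(fn,uv,z):
    d=np.load('pics/'+fn+'.npz'); uv=np.atleast_2d(uv).astype(float)
    r=np.c_[uv,np.ones(len(uv))]@np.linalg.inv(d['K']).T@d['R']
    o=-d['R'].T@d['t']; return o+r*((z-o[2])/r[:,2])[:,None]
E
python3 -c "
from h import *
snap('top','top0.png');snap('scene','scene0.png')
o=bot.get_obs();print(o)"
```

```text
{'clock': 0.1, 'joint_pos': array([ 1.25899169e+00,  2.41361118e-01,  3.85957014e-03,  1.33519970e+00,
       -3.58932030e-05,  1.57079720e+00]), 'joint_vel': array([-9.45325150e-05, -1.58715802e-03,  4.74965658e-03, -8.07620095e-04,
       -2.28868307e-04, -4.98376815e-04]), 'tau': array([-1.36803137e-03, -3.73137939e+01,  2.53010577e+01,  1.08832918e-02,
       -1.00620246e-04, -7.12976004e-06]), 'eef_pos': array([0.15323735, 0.47538925, 0.25249045]), 'tool_rot': array([ 1.55271882e-01,  9.87871315e-01, -9.43695689e-04, -1.30160679e-04]), 'ft_force': array([ 0.86208613, -0.42581132,  0.13046579]), 'ft_torque': array([-0.01253598,  0.03619981, -0.00423949]), 'grasp_force': 0.0, 'grip_width': 0.08510742093186835}
```

View pics/top0.png

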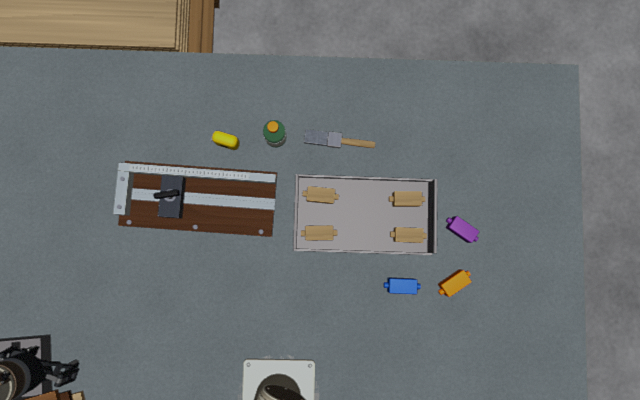

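View pics/scene0.png

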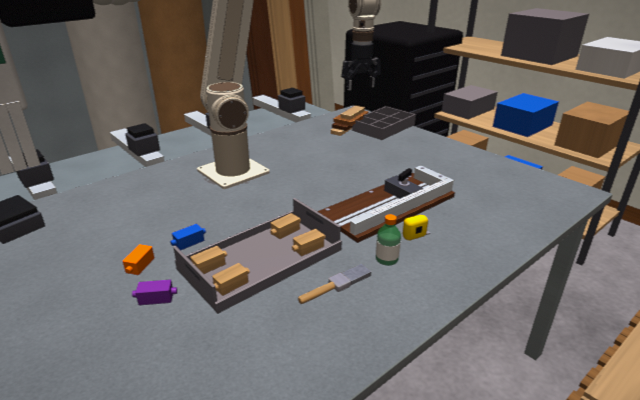

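The top view shows four beech stretchers in the bin, near (320,195), (319,233), (408,199) and (408,235). The jig is on the left, with the end stop at x≈122 and the T-handle at (167,195). The arm doesn't block anything. I'll enlarge it next.

```bash
python3 -c "
from h import *
im=cv2.imread('pics/top0.png')
cv2.imwrite('pics/c1.png',cv2.resize(im[150:250,105:285],None,fx=4.4,fy=4.4,interpolation=cv2.INTER_CUBIC))
cv2.imwrite('pics/c2.png',cv2.resize(im[165:265,285:445],None,fx=5,fy=5,interpolation=cv2.INTER_CUBIC))
hsv=cv2.cvtColor(im,cv2.COLOR_BGR2HSV)
m=cv2.inRange(hsv,(8,70,120),(25,200,255)); m[:175]=0;m[255:]=0;m[:,:295]=0;m[:,438:]=0
n,l,s,c=cv2.connectedComponentsWithStats(m)
for i in range(1,n):
  if s[i,4]>100:
    p=np.argwhere(l==i)[:,::-1].astype(np.float32); r=cv2.minAreaRect(p); w=px2w('top0.png',p,.044)[:,:2].astype(np.float32)
    print(s[i],r[0],px2w('top0.png',r[0],.036).round(4),cv2.minAreaRect(w))
d=np.load('pics/top0.png.npz');print(-d['R'].T@d['t'],d['R'].round(3),d['K'])
"
```

```text
[303 186  36  17 428] (320.4356689453125, 194.14356994628906) [[ 0.5433 -0.1021  0.036 ]] ((0.5424928665161133, -0.10184896737337112), (0.09584873914718628, 0.03850319981575012), 85.62886810302734)
[395 191  30  15 417] (409.5, 198.0) [[ 0.5385 -0.3465  0.036 ]] ((0.5378028154373169, -0.34462374448776245), (0.03830946609377861, 0.07979712635278702), 1.3454958200454712)
[301 226  36  14 431] (318.5, 232.5) [[ 0.4387 -0.099   0.036 ]] ((0.43860673904418945, -0.09881778806447983), (0.034963976591825485, 0.09435226023197174), 1.2390626668930054)
[396 227  31  16 415] (410.8246154785156, 234.65692138671875) [[ 0.4384 -0.3506  0.036 ]] ((0.43826135993003845, -0.34894508123397827), (0.08246434479951859, 0.03896894305944443), 88.11376953125)
[ 0.41865598 -0.06132551  1.29572504] [[ 0.022 -0.999  0.025]
 [-0.996 -0.024 -0.084]
 [ 0.084 -0.023 -0.996]] [[463.87611722   0.         316.23235357]
 [  0.         463.87611722 200.63022695]
 [  0.           0.           1.        ]]
```

View pics/c1.png

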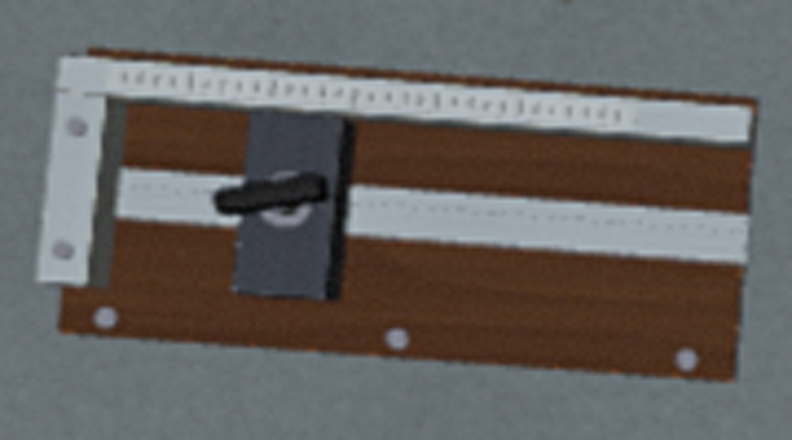

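View pics/c2.png

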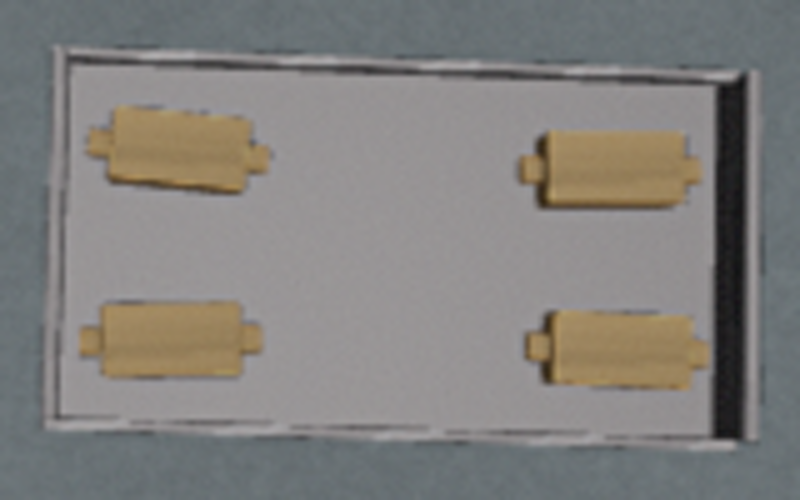

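The crops show the jig rotated about 4° and the T-handle bar running from (215,200) to (325,185), which means tight. All four stretchers lie clear of each other. Now I'll turn the corner pixels into poses.

```bash
cat >> h.py <<'E'
def W(p,s,ox,oy,z,fn='top0.png'):
    p=np.array(p,float); return px2w(fn,(p+.5)/s-.5+[ox,oy],z)[:,:2]
E
python3 -c "
from h import *
np.set_printoptions(suppress=True,precision=4)
j=lambda p,z:W(p,4.4,105,150,z)
bed=j([(90,50),(755,98),(738,380),(60,332)],.018);print('bed',bed,bed.mean(0))
print('angs y-axis',[np.degrees(np.arctan2(*(a-b)[::-1]))-90 for a,b in ((bed[0],bed[1]),(bed[3],bed[2]))])
f=j([(107,97),(750,142),(90,284)],.058);print('fence/endstop',f,np.degrees(np.arctan2(*(f[0]-f[1])[::-1]))-90,np.degrees(np.arctan2(*(f[0]-f[2])[::-1])))
jw=j([(250,110),(343,117),(328,300),(235,292)],.058);print('jaw',jw,jw.mean(0))
b=j([(215,200),(325,185)],.101);print('bar',b.mean(0),np.degrees(np.arctan2(*(b[1]-b[0])[::-1])),np.linalg.norm(b[1]-b[0]))
S=dict(A=[(113,107),(250,118),(245,192),(108,180)],B=[(546,131),(685,131),(687,206),(547,206)],C=[(102,303),(243,302),(243,377),(102,377)],D=[(552,312),(692,318),(691,388),(548,383)])
for k,v in S.items():
  w=W(v,5,285,165,.046);d=w[0]-w[1]+w[3]-w[2];print(k,w.mean(0),np.degrees(np.arctan2(d[1],d[0])),np.linalg.norm(d)/2)
"
```

```text
bed [[0.6239 0.4378]
 [0.6041 0.0213]
 [0.4267 0.0268]
 [0.4472 0.4464]] [0.5255 0.2331]
angs y-axis [np.float64(-2.720905441033622), np.float64(-2.795704010243611)]
fence/endstop [[0.589  0.4104]
 [0.5712 0.021 ]
 [0.4755 0.4143]] -2.6189810361606902 -1.9525654569427549
jaw [[0.5832 0.3241]
 [0.5803 0.2679]
 [0.4691 0.2718]
 [0.4727 0.3276]] [0.5263 0.2979]
bar [0.5293 0.2967] -80.7281338715035 0.06407833875662178
A [ 0.5415 -0.1017] 86.56028741954218 0.0744866301207619
B [ 0.5367 -0.3398] 91.36658889151728 0.07627599720060847
C [ 0.4385 -0.1004] 91.46237868687872 0.07587629465970289
D [ 0.4381 -0.3427] 89.04223001907954 0.07687131498218068
```

Jig yaw is about -2.7° with its origin at (0.525, 0.233). The knob is at (0.529, 0.297) with the bar at -80.7°. I'll fly to above it.

apply_moves:
  commands:
    - [-1,-0.13,0.2,0]
    - [-1,-0.13,0.2,0]
    - [-1,-0.13,0.2,0]
    - [-1,-0.13,0.2,0]
    - [-1,-0.13,0.2,0]
  claw: 0

```text
clock: 0.52
eef_pos: [0.2451, 0.4321, 0.2326]
tool_rot: [0.155, 0.988, -0.001, -0.0]
ft_force: [0.1, 0.3, -0.2]
grip_width: 0.0856
grasp_force: 0.0
```

apply_moves:
  commands:
    - [-1,-0.13,0.2,0]
    - [-1,-0.13,0.2,0]
    - [-1,-0.13,0.2,0]
    - [-1,-0.13,0.2,0]
    - [-1,-0.13,0.2,0]

```text
clock: 0.93
eef_pos: [0.3364, 0.389, 0.2126]
tool_rot: [0.155, 0.988, -0.0, -0.0]
ft_force: [-0.2, 1.2, 0.8]
grip_width: 0.085
grasp_force: 0.0
```

apply_moves:
  commands:
    - [-1,-0.13,0.2,0]
    - [-1,-0.13,0.2,0]
    - [-1,-0.13,0.2,0]
    - [-1,-0.13,0.2,0]
    - [-1,-0.13,0.2,0]

```text
clock: 1.35
eef_pos: [0.4275, 0.346, 0.1925]
tool_rot: [0.155, 0.988, -0.0, -0.0]
ft_force: [0.5, 0.7, -0.6]
grip_width: 0.0856
grasp_force: 0.0
```

apply_moves:
  commands:
    - [-1,-0.13,0.2,0]
    - [-1,-0.13,0.2,0]
    - [-1,-0.13,0.2,0]
    - [-1,-0.13,0.2,0]
    - [-1,-0.13,0.2,0]

```text
clock: 1.77
eef_pos: [0.5187, 0.303, 0.1724]
tool_rot: [0.155, 0.988, -0.0, -0.001]
ft_force: [0.7, 0.3, -0.0]
grip_width: 0.0854
grasp_force: 0.0
```

apply_moves:
  commands:
    - [0,0,0,0.116]
    - [0,0,0,0.116]
    - [0,0,0,0.116]
    - [0,0,0,0.116]
    - [0,0,0,0.116]

```text
clock: 2.18
eef_pos: [0.5179, 0.3034, 0.1725]
tool_rot: [0.446, 0.895, -0.001, -0.0]
ft_force: [-0.2, 0.2, -0.7]
grip_width: 0.0851
grasp_force: 0.0
```

apply_moves:
  commands:
    - [0,0,0,0.116]
    - [0,0,0,0.116]
    - [0,0,0,0.116]
    - [0,0,0,0.116]
    - [0,0,0,0]

```text
clock: 2.6
eef_pos: [0.5178, 0.3035, 0.1726]
tool_rot: [0.647, 0.763, -0.001, -0.0]
ft_force: [-0.1, -0.3, 0.3]
grip_width: 0.0853
grasp_force: 0.0
```

```bash
cat >> h.py <<'E'
def to(x,y,z,psi=None):
    """units still to go: in the present tool axes, and after the turn"""
    o=bot.get_obs(); q=o['tool_rot']; p=o['eef_pos']
    ps=np.arctan2(q[1]**2-q[0]**2,2*q[0]*q[1]); d=np.array([x,y,z])-p
    def u(a): return (np.array([-np.sin(a)*d[0]+np.cos(a)*d[1],np.cos(a)*d[0]+np.sin(a)*d[1],-d[2]])/.02).round(2)
    print('t%.1f'%o['clock'],'pos',p.round(4),'psi %.1f'%np.degrees(ps),'tilt',q[2:].round(4),'F',o['ft_force'].round(1),'w %.4f g %.1f q6 %.2f'%(o['grip_width'],o['grasp_force'],o['joint_pos'][5]))
    print(' units now',u(ps), *([] if psi is None else ['turn %.3f'%((np.degrees(ps)-psi)/60),'units after turn',u(np.radians(psi))]))
ORG=np.array([.525,.2331]);TH=np.radians(-2.7)
def jig(a,b): return ORG+[a*np.cos(TH)-b*np.sin(TH),a*np.sin(TH)+b*np.cos(TH)]
E
python3 -c "
from h import *
to(.529,.297,.093,9.3); snap('wrist','w1.png')"
```

```text
t2.6 pos [0.5178 0.3035 0.1726] psi 9.4 tilt [-0.0007 -0.0002] F [-0.1 -0.3  0.3] w 0.0853 g 0.0 q6 1.94
 units now [-0.41  0.5   3.98] turn 0.001 units after turn [-0.41  0.5   3.98]
```

View pics/w1.png

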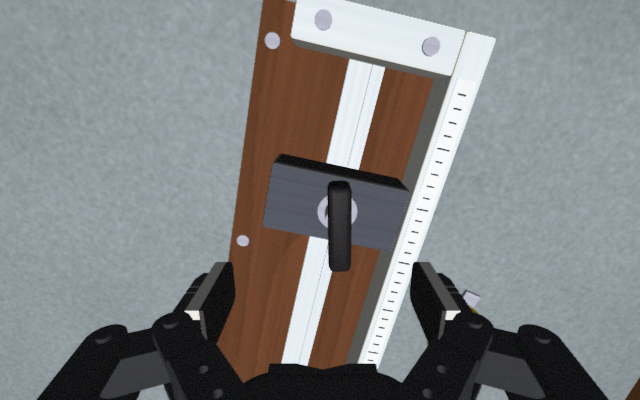

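The wrist view shows the bar running from (339,183) to (341,270), parallel to the pads. I'll locate it from here.

```bash
python3 -c "
from h import *
w=px2w('w1.png',[(339,181),(341,262)],.101);print(w,w.mean(0))
print(px2w('w1.png',[(455,75),(292,40),(407,190),(275,157)],.058), 'knob', px2w('w1.png',[(337,211)],.058))
"
```

```text
[[0.52227456 0.33567688 0.101     ]
 [0.53430194 0.27802986 0.101     ]] [0.52828825 0.30685337 0.101     ]
[[0.59275059 0.41329636 0.058     ]
 [0.47711047 0.41651049 0.058     ]
 [0.58080385 0.32582318 0.058     ]
 [0.47489162 0.33489791 0.058     ]] knob [[0.52944723 0.29924766 0.058     ]]
```

apply_moves:
  commands:
    - [-0.3,0.45,0.5,0]
    - [0,0,1,0]
    - [0,0,1,0]
    - [0,0,1,0]
    - [0,0,0.48,0]

```text
clock: 3.07
eef_pos: [0.527, 0.2978, 0.09]
tool_rot: [0.646, 0.764, -0.002, -0.001]
ft_force: [-0.3, 0.2, -0.6]
grip_width: 0.0854
grasp_force: 0.0
```

apply_moves:
  commands:
    - [0,0,0,0]
    - [0,0,0,0]
    - [0,0,0,0]
    - [0,0,0,0]
    - [0,0,0,0]
  claw: 1

```text
clock: 3.48
eef_pos: [0.5289, 0.2998, 0.0952]
tool_rot: [0.646, 0.763, 0.001, 0.0]
ft_force: [0.4, -0.6, 0.0]
grip_width: 0.0254
grasp_force: 0.0
```

apply_moves:
  commands:
    - [0,0,0,0]
    - [0,0,0,0]
    - [0,0,0,0]
    - [0,0,0,0]
    - [0,0,0,0]

```text
clock: 3.9
eef_pos: [0.53, 0.2999, 0.0955]
tool_rot: [0.646, 0.763, 0.002, 0.001]
ft_force: [5.1, 0.8, 5.7]
grip_width: 0.0159
grasp_force: 58.9
```

Gripped at 16 mm. Now I'll turn counter-clockwise to loosen it.

apply_moves:
  commands:
    - [0,0,0,-0.11]
    - [0,0,0,-0.11]
    - [0,0,0,-0.11]
    - [0,0,0,-0.11]
    - [0,0,0,-0.11]

```text
clock: 4.32
eef_pos: [0.53, 0.2999, 0.0956]
tool_rot: [0.401, 0.916, 0.002, 0.002]
ft_force: [5.7, -0.0, 6.4]
grip_width: 0.0162
grasp_force: 59.0
```

apply_moves:
  commands:
    - [0,0,0,-0.11]
    - [0,0,0,-0.11]
    - [0,0,0,-0.11]
    - [0,0,0,-0.11]
    - [0,0,0,-0.11]

```text
clock: 4.73
eef_pos: [0.53, 0.3, 0.0956]
tool_rot: [0.124, 0.992, 0.001, 0.002]
ft_force: [4.7, -0.2, 7.3]
grip_width: 0.0159
grasp_force: 59.0
```

apply_moves:
  commands:
    - [0,0,0,-0.1]
    - [0,0,0,-0.08]
    - [0,0,0,0]
    - [0,0,0,0]
    - [0,0,0,0]

```text
clock: 5.15
eef_pos: [0.53, 0.3, 0.0956]
tool_rot: [0.033, 0.999, 0.001, 0.002]
ft_force: [3.3, 0.2, 6.4]
grip_width: 0.0164
grasp_force: 59.0
```

```bash
python3 -c "
from h import *
print(jig(0,-.165));to(*jig(0,-.165),.093,87.3);print(bot.get_obs()['ft_torque'])"
```

```text
[0.51722744 0.06828317]
t5.2 pos [0.53   0.3    0.0956] psi 86.3 tilt [0.0011 0.0024] F [3.3 0.2 6.4] w 0.0164 g 59.0 q6 0.58
 units now [ -0.12 -11.6    0.13] turn -0.017 units after turn [  0.09 -11.6    0.13]
[ 0.02735478 -1.04395833  0.00611273]
```

Loose now. I'll draw the jaw back.

apply_moves:
  commands:
    - [0,0,0,-0.017]
    - [0,-0.4,0,0]
    - [0,-0.8,0,0]
    - [0,-0.8,0,0]
    - [0,-0.8,0,0]

```text
clock: 5.57
eef_pos: [0.5273, 0.2448, 0.0956]
tool_rot: [0.023, 1.0, 0.002, 0.002]
ft_force: [4.7, 2.6, 5.1]
grip_width: 0.0164
grasp_force: 59.1
```

apply_moves:
  commands:
    - [0,-0.8,0,0]
    - [0,-0.8,0,0]
    - [0,-0.8,0,0]
    - [0,-0.8,0,0]
    - [0,-0.8,0,0]

```text
clock: 5.98
eef_pos: [0.5233, 0.1644, 0.0956]
tool_rot: [0.023, 1.0, 0.002, 0.002]
ft_force: [3.1, 2.7, 6.9]
grip_width: 0.0163
grasp_force: 59.2
```

apply_moves:
  commands:
    - [0,-0.8,0,0]
    - [0,-0.8,0,0]
    - [0,-0.8,0,0]
    - [0,-0.8,0,0]
    - [0,-0.8,0,0]

```text
clock: 6.4
eef_pos: [0.5193, 0.0844, 0.0955]
tool_rot: [0.023, 1.0, 0.002, 0.002]
ft_force: [2.8, 2.8, 8.3]
grip_width: 0.0161
grasp_force: 59.3
```

apply_moves:
  commands:
    - [0,-0.2,0,0]
    - [0,0,0,0]
    - [0,0,0,0]
    - [0,0,0,0]
    - [0,0,0,0]

```text
clock: 6.82
eef_pos: [0.519, 0.0792, 0.0955]
tool_rot: [0.024, 1.0, -0.0, 0.002]
ft_force: [1.8, -2.3, 9.6]
grip_width: 0.0162
grasp_force: 59.5
```

```bash
sed -i 's/ORG=.*;/ORG=np.array([.5268,.2345]);/' h.py; python3 -c "
from h import *
print(jig(0,-.165));to(*jig(0,-.165),.093,87.3);print(bot.get_obs()['ft_torque'])"
```

```text
[0.51902744 0.06968317]
t6.8 pos [0.519  0.0792 0.0955] psi 87.3 tilt [-0.      0.0018] F [ 1.8 -2.3  9.6] w 0.0162 g 59.5 q6 0.20
 units now [-0.02 -0.47  0.13] turn -0.001 units after turn [-0.02 -0.47  0.13]
[-0.38024792 -0.41663555 -0.18808866]
```

apply_moves:
  commands:
    - [0,-0.4,0,0]
    - [0,0,0,0]
    - [0,0,0,0]
    - [0,0,0,0]
    - [0,0,0,0]

```text
clock: 7.23
eef_pos: [0.5187, 0.0715, 0.0955]
tool_rot: [0.024, 1.0, 0.0, 0.002]
ft_force: [1.9, -1.4, 9.3]
grip_width: 0.016
grasp_force: 59.5
```

apply_moves:
  commands:
    - [0,0,0,0]
    - [0,0,0,0]
    - [0,0,0,0]
    - [0,0,0,0]
    - [0,0,0,0]
  claw: 0.35

```text
clock: 7.65
eef_pos: [0.5165, 0.0716, 0.093]
tool_rot: [0.023, 1.0, -0.0, -0.001]
ft_force: [-0.5, -1.1, -0.4]
grip_width: 0.0552
grasp_force: 0.0
```

apply_moves:
  commands:
    - [0,0,-0.5,0]
    - [0,0,-1,0]
    - [0,0,-1,0]
    - [0,0,-1,0]
    - [0,0,0,0]

```text
clock: 8.07
eef_pos: [0.5199, 0.0719, 0.1685]
tool_rot: [0.023, 1.0, 0.001, 0.004]
ft_force: [1.0, 0.5, 0.3]
grip_width: 0.0557
grasp_force: 0.0
```

apply_moves:
  commands:
    - [0,0,0,0.119]
    - [0,0,0,0.119]
    - [0,0,0,0.119]
    - [0,0,0,0.119]
    - [0,0,0,0.119]

```text
clock: 8.48
eef_pos: [0.517, 0.0715, 0.1635]
tool_rot: [0.332, 0.943, -0.0, -0.0]
ft_force: [0.4, 0.3, -0.6]
grip_width: 0.0558
grasp_force: 0.0
```

apply_moves:
  commands:
    - [0,0,0,0.119]
    - [0,0,0,0.119]
    - [0,0,0,0.119]
    - [0,0,0,0.119]
    - [0,0,0,0.119]

```text
clock: 8.9
eef_pos: [0.5169, 0.0715, 0.1635]
tool_rot: [0.605, 0.796, -0.0, -0.0]
ft_force: [0.1, -0.2, 0.1]
grip_width: 0.0555
grasp_force: 0.0
```

```bash
python3 -c "
from h import *
snap('top','top1.png')
to(.5425,-.101,.040,-3.4)
im=cv2.imread('pics/top1.png');cv2.imwrite('pics/c3.png',cv2.resize(im[145:265,105:445],None,fx=2.35,fy=2.35,interpolation=cv2.INTER_CUBIC))"
```

```text
t8.9 pos [0.517  0.0715 0.1635] psi 15.4 tilt [-0.0003 -0.0003] F [ 0.4 -0.8  0.1] w 0.0553 g 0.0 q6 1.44
 units now [-8.65 -1.05  6.18] turn 0.313 units after turn [-8.53  1.79  6.18]
```

View pics/c3.png

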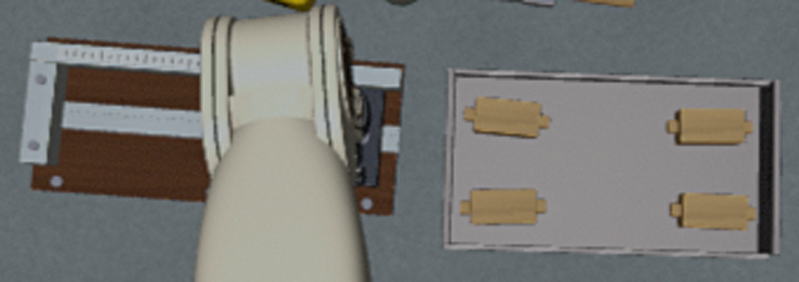

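The jaw is drawn back and the four stretchers haven't moved. Picking A.

apply_moves:
  commands:
    - [0,0,0,0.105]
    - [0,0,0,0.104]
    - [0,0,0,0.104]
    - [-0.8,0.2,0,0]
    - [-1,0.2,0,0]

```text
clock: 9.37
eef_pos: [0.5233, 0.0359, 0.1636]
tool_rot: [0.723, 0.691, -0.0, -0.0]
ft_force: [-0.6, 0.1, -0.3]
grip_width: 0.056
grasp_force: 0.0
```

apply_moves:
  commands:
    - [-1,0.2,0,0]
    - [-1,0.2,0,0]
    - [-1,0.2,0,0]
    - [-1,0.2,0,0]
    - [-1,0.2,0,0]

```text
clock: 9.78
eef_pos: [0.5383, -0.0666, 0.1636]
tool_rot: [0.724, 0.69, -0.0, -0.0]
ft_force: [0.1, -1.2, -0.2]
grip_width: 0.0556
grasp_force: 0.0
```

apply_moves:
  commands:
    - [-1,0.2,0,0]
    - [-0.73,0.19,0,0]
    - [0,0,1,0]
    - [0,0,1,0]
    - [0,0,0.5,0]

```text
clock: 10.2
eef_pos: [0.5431, -0.1009, 0.1115]
tool_rot: [0.724, 0.69, -0.001, -0.001]
ft_force: [-0.4, 0.2, -0.0]
grip_width: 0.0556
grasp_force: 0.0
```

```bash
python3 -c "
from h import *
snap('wrist','w2.png')
to(.5425,-.101,.040,-3.4)"
```

```text
t10.2 pos [ 0.542  -0.1004  0.11  ] psi -2.8 tilt [-0.0019 -0.0027] F [-0.6  0.3 -0.9] w 0.0557 g 0.0 q6 1.44
 units now [-0.03  0.02  3.5 ] turn 0.010 units after turn [-0.03  0.02  3.5 ]
```

View pics/w2.png

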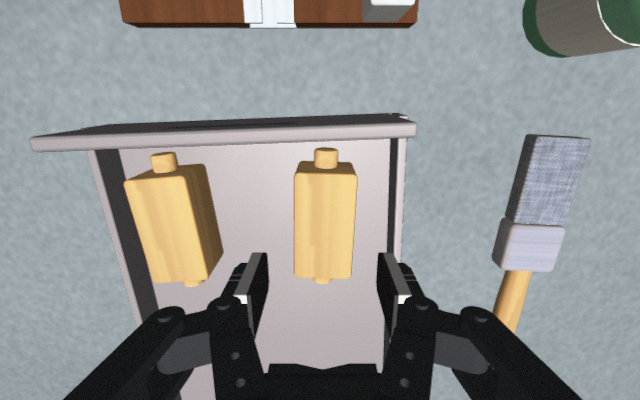

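Stretcher A is centred between the pads, at columns 295–355, parallel to them. Descend and grip.

apply_moves:
  commands:
    - [0,0,1,0.01]
    - [0,0,1,0]
    - [0,0,1,0]
    - [0,0,0.5,0]
    - [0,0,0,0]

```text
clock: 10.67
eef_pos: [0.5427, -0.1, 0.0416]
tool_rot: [0.728, 0.686, -0.001, -0.002]
ft_force: [0.3, -0.3, 0.2]
grip_width: 0.0553
grasp_force: 0.0
```

apply_moves:
  commands:
    - [0,0,0,0]
    - [0,0,0,0]
    - [0,0,0,0]
    - [0,0,0,0]
    - [0,0,0,0]
  claw: 1

```text
clock: 11.08
eef_pos: [0.5453, -0.1008, 0.0447]
tool_rot: [0.728, 0.685, 0.001, 0.001]
ft_force: [0.7, -0.0, 1.4]
grip_width: 0.039
grasp_force: 62.5
```

apply_moves:
  commands:
    - [0,0,-0.5,0]
    - [0,0,-1,0]
    - [0,0,-1,0]
    - [0,0,-1,0]
    - [0,0,-1,0]

```text
clock: 11.5
eef_pos: [0.5443, -0.1007, 0.1353]
tool_rot: [0.728, 0.685, -0.0, -0.0]
ft_force: [-0.2, 0.3, -1.5]
grip_width: 0.0392
grasp_force: 62.1
```

apply_moves:
  commands:
    - [0,0,-1,0]
    - [0,0,-0.5,0]
    - [0.5,0,0,0]
    - [1,0,0,0]
    - [1,0,0,0]

```text
clock: 11.92
eef_pos: [0.5469, -0.0501, 0.1629]
tool_rot: [0.729, 0.685, -0.0, -0.001]
ft_force: [0.1, 0.0, -1.5]
grip_width: 0.0387
grasp_force: 62.1
```

```bash
python3 -c "
from h import *
for b in (.134,.066,-.002,-.07):print(jig(.006,b))
to(*jig(-.006,.134),.12,87.3)"
```

```text
[0.5391056 0.3680686]
[0.53590236 0.30014409]
[0.53269913 0.23221958]
[0.52949589 0.16429507]
t11.9 pos [ 0.5469 -0.0501  0.1629] psi -3.6 tilt [-0.0003 -0.0006] F [ 0.1  0.  -1.5] w 0.0387 g 62.1 q6 1.54
 units now [20.84 -2.29  2.15] turn -1.514 units after turn [ 1.98 20.87  2.15]
```

apply_moves:
  commands:
    - [1,-0.115,0,0]
    - [1,-0.115,0,0]
    - [1,-0.115,0,0]
    - [1,-0.115,0,0]
    - [1,-0.115,0,0]

```text
clock: 12.33
eef_pos: [0.5409, 0.0514, 0.1622]
tool_rot: [0.728, 0.686, -0.001, -0.001]
ft_force: [0.1, 0.4, -1.4]
grip_width: 0.0393
grasp_force: 62.2
```

apply_moves:
  commands:
    - [1,-0.115,0,0]
    - [1,-0.115,0,0]
    - [1,-0.115,0,0]
    - [1,-0.115,0,0]
    - [1,-0.115,0,0]

```text
clock: 12.75
eef_pos: [0.5354, 0.1517, 0.1622]
tool_rot: [0.728, 0.686, -0.001, -0.001]
ft_force: [-0.0, -0.8, -2.2]
grip_width: 0.0389
grasp_force: 62.2
```

apply_moves:
  commands:
    - [1,-0.115,0,0]
    - [1,-0.115,0,0]
    - [1,-0.115,0,0]
    - [1,-0.115,0,0]
    - [1,-0.115,0,0]

```text
clock: 13.17
eef_pos: [0.5299, 0.2521, 0.1621]
tool_rot: [0.728, 0.686, -0.001, -0.001]
ft_force: [0.6, 0.1, -1.7]
grip_width: 0.0388
grasp_force: 62.2
```

apply_moves:
  commands:
    - [1,-0.115,0,0]
    - [1,-0.115,0,0]
    - [1,-0.115,0,0]
    - [1,-0.115,0,0]
    - [1,-0.115,0,0]

```text
clock: 13.58
eef_pos: [0.5244, 0.3525, 0.1619]
tool_rot: [0.728, 0.686, -0.001, -0.0]
ft_force: [0.8, 0.3, -1.2]
grip_width: 0.0396
grasp_force: 62.2
```

apply_moves:
  commands:
    - [0.84,0,0,0]
    - [0,0,0,-0.1165]
    - [0,0,0,-0.1165]
    - [0,0,0,-0.1165]
    - [0,0,0,-0.1165]

```text
clock: 14.0
eef_pos: [0.5254, 0.3685, 0.1617]
tool_rot: [0.538, 0.843, -0.001, -0.001]
ft_force: [-0.4, -0.6, -1.2]
grip_width: 0.0387
grasp_force: 62.2
```

apply_moves:
  commands:
    - [0,0,0,-0.1165]
    - [0,0,0,-0.1165]
    - [0,0,0,-0.1165]
    - [0,0,0,-0.1165]
    - [0,0,0,-0.1165]

```text
clock: 14.42
eef_pos: [0.5255, 0.3682, 0.1618]
tool_rot: [0.26, 0.966, -0.001, -0.001]
ft_force: [0.2, -0.1, -1.7]
grip_width: 0.0387
grasp_force: 62.3
```

apply_moves:
  commands:
    - [0,0,0,-0.1165]
    - [0,0,0,-0.1165]
    - [0,0,0,-0.1165]
    - [0,0,0,-0.1165]
    - [0,0,0,0]

```text
clock: 14.83
eef_pos: [0.5256, 0.3682, 0.1619]
tool_rot: [0.021, 1.0, -0.001, -0.001]
ft_force: [-0.0, -0.1, -1.0]
grip_width: 0.0386
grasp_force: 62.3
```

```bash
python3 -c "
from h import *
snap('wrist','w3.png')
to(*jig(-.006,.134),.058,87.3)"
```

```text
t14.9 pos [0.5258 0.3682 0.1622] psi 87.3 tilt [-0.0007 -0.0011] F [-0.5 -0.  -1.7] w 0.0383 g 62.3 q6 0.66
 units now [-0.07  0.03  5.21] turn -0.000 units after turn [-0.07  0.03  5.21]
```

View pics/w3.png

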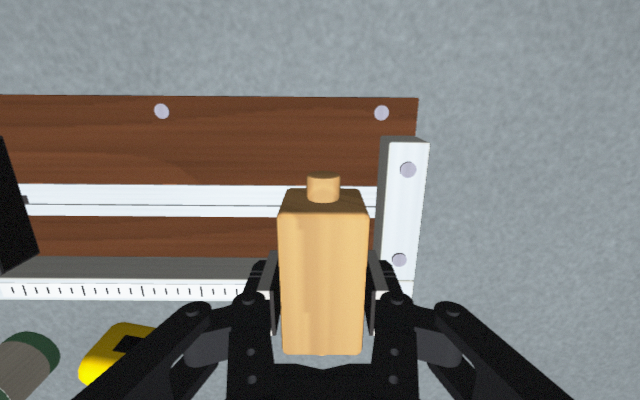

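The wrist view shows stretcher A held straight, square to the end stop at columns 380–420 and with a gap to it. Lower it and push to the fence (tool -x).

apply_moves:
  commands:
    - [0,0,1,0]
    - [0,0,1,0]
    - [0,0,1,0]
    - [0,0,1,0]
    - [0,0,0.8,0]

```text
clock: 15.3
eef_pos: [0.5255, 0.3677, 0.0652]
tool_rot: [0.024, 1.0, -0.001, -0.001]
ft_force: [-0.3, -0.1, -1.8]
grip_width: 0.0392
grasp_force: 62.2
```

apply_moves:
  commands:
    - [0,0,0.3,0]
    - [-0.15,0,0,0]
    - [-0.15,0,0,0]
    - [-0.15,0,0,0]
    - [0,0,0,0]

```text
clock: 15.72
eef_pos: [0.5377, 0.3683, 0.0634]
tool_rot: [0.023, 1.0, 0.001, 0.002]
ft_force: [-0.5, -1.2, -1.1]
grip_width: 0.0392
grasp_force: 62.2
```

apply_moves:
  commands:
    - [-0.1,0,0,0]
    - [-0.1,0,0,0]
    - [0,0,0,0]
    - [0,0,0,0]
    - [0,0,0,0]

```text
clock: 16.13
eef_pos: [0.539, 0.3677, 0.062]
tool_rot: [0.022, 1.0, 0.0, -0.001]
ft_force: [-5.0, 0.6, 1.2]
grip_width: 0.0391
grasp_force: 62.3
```

```bash
python3 -c "
from h import *
to(*jig(.006,.134),.057,87.3)"
```

```text
t16.1 pos [0.539  0.3677 0.062 ] psi 87.4 tilt [ 0.0002 -0.0007] F [-5.   0.6  1.2] w 0.0391 g 62.3 q6 0.64
 units now [-0.01  0.02  0.25] turn 0.002 units after turn [-0.01  0.02  0.25]
```

Fence contact at -5 N. Now lower until the bed takes the load.

apply_moves:
  commands:
    - [0.03,0,0.1,0]
    - [0,0,0.1,0]
    - [0,0,0.05,0]
    - [0,0,0,0]
    - [0,0,0,0]

```text
clock: 16.55
eef_pos: [0.539, 0.3675, 0.0568]
tool_rot: [0.023, 1.0, -0.0, -0.0]
ft_force: [-4.6, 0.7, 2.3]
grip_width: 0.0389
grasp_force: 62.5
```

apply_moves:
  commands:
    - [0,0,0,0]
    - [0,0,0,0]
    - [0,0,0,0]
    - [0,0,0,0]
    - [0,0,0,0]

```text
clock: 16.97
eef_pos: [0.5389, 0.3675, 0.0568]
tool_rot: [0.023, 1.0, -0.0, -0.0]
ft_force: [-4.3, 0.6, 2.8]
grip_width: 0.0387
grasp_force: 62.5
```

apply_moves:
  commands:
    - [0,0,0,0]
    - [0,0,0,0]
    - [0,0,0,0]
    - [0,0,0,0]
    - [0,0,-0.3,0]
  claw: 0.35

```text
clock: 17.38
eef_pos: [0.539, 0.3668, 0.0616]
tool_rot: [0.023, 1.0, -0.001, -0.001]
ft_force: [-0.1, -0.6, -0.2]
grip_width: 0.0554
grasp_force: 0.0
```

apply_moves:
  commands:
    - [0,0,-1,0]
    - [0,0,-1,0]
    - [0,0,-1,0]
    - [0,0,-1,0]
    - [0,0,-1,0]

```text
clock: 17.8
eef_pos: [0.5395, 0.3675, 0.1643]
tool_rot: [0.023, 1.0, 0.0, 0.0]
ft_force: [0.5, 0.3, 0.5]
grip_width: 0.0555
grasp_force: 0.0
```

apply_moves:
  commands:
    - [0,0,0,0.119]
    - [0,0,0,0.119]
    - [0,0,0,0.119]
    - [0,0,0,0.119]
    - [0,0,0,0.119]

```text
clock: 18.22
eef_pos: [0.5396, 0.3675, 0.1634]
tool_rot: [0.331, 0.944, 0.0, 0.0]
ft_force: [0.0, -0.1, 0.6]
grip_width: 0.0556
grasp_force: 0.0
```

apply_moves:
  commands:
    - [0,0,0,0.119]
    - [0,0,0,0.119]
    - [0,0,0,0.119]
    - [0,0,0,0.119]
    - [0,0,0,0.119]

```text
clock: 18.63
eef_pos: [0.5396, 0.3675, 0.1633]
tool_rot: [0.604, 0.797, 0.0, 0.0]
ft_force: [-0.0, -0.1, -0.6]
grip_width: 0.0555
grasp_force: 0.0
```

apply_moves:
  commands:
    - [0,0,0,0.119]
    - [0,0,0,0.119]
    - [-1,-0.24,0,0]
    - [-1,-0.24,0,0]
    - [-1,-0.24,0,0]

```text
clock: 19.05
eef_pos: [0.5267, 0.3067, 0.1631]
tool_rot: [0.696, 0.718, 0.0, 0.0]
ft_force: [-0.1, -1.2, 0.1]
grip_width: 0.0552
grasp_force: 0.0
```

apply_moves:
  commands:
    - [-1,-0.24,0,0]
    - [-1,-0.24,0,0]
    - [-1,-0.24,0,0]
    - [-1,-0.24,0,0]
    - [-1,-0.24,0,0]

```text
clock: 19.47
eef_pos: [0.5058, 0.2054, 0.1634]
tool_rot: [0.696, 0.718, 0.001, 0.0]
ft_force: [0.7, -0.2, -0.2]
grip_width: 0.0555
grasp_force: 0.0
```

apply_moves:
  commands:
    - [-1,-0.24,0,0]
    - [-1,-0.24,0,0]
    - [-1,-0.24,0,0]
    - [-1,-0.24,0,0]
    - [-1,-0.24,0,0]

```text
clock: 19.88
eef_pos: [0.4848, 0.1047, 0.1634]
tool_rot: [0.696, 0.718, 0.001, 0.001]
ft_force: [0.6, 0.5, 0.5]
grip_width: 0.0557
grasp_force: 0.0
```

apply_moves:
  commands:
    - [-1,-0.24,0,0]
    - [-1,-0.24,0,0]
    - [-1,-0.24,0,0]
    - [-1,-0.24,0,0]
    - [-1,-0.24,0,0]

```text
clock: 20.3
eef_pos: [0.4638, 0.004, 0.1635]
tool_rot: [0.696, 0.718, 0.0, 0.001]
ft_force: [-0.1, -0.3, 0.3]
grip_width: 0.0557
grasp_force: 0.0
```

apply_moves:
  commands:
    - [-1,-0.24,0,0]
    - [-1,-0.24,0,0]
    - [-1,-0.24,0,0]
    - [-1,-0.24,0,0]
    - [0,0,0,0]

```text
clock: 20.72
eef_pos: [0.4466, -0.0783, 0.1634]
tool_rot: [0.698, 0.716, -0.0, 0.001]
ft_force: [-0.3, 0.1, -0.0]
grip_width: 0.0555
grasp_force: 0.0
```

```bash
python3 -c "
from h import *
snap('top','top2.png')
to(.4395,-.1,.040,1.5)
im=cv2.imread('pics/top2.png');cv2.imwrite('pics/c4.png',cv2.resize(im[145:265,105:445],None,fx=2.35,fy=2.35,interpolation=cv2.INTER_CUBIC))"
```

```text
t20.8 pos [ 0.447  -0.077   0.1634] psi 1.5 tilt [0.0003 0.0006] F [ 0.6  0.6 -0.3] w 0.0552 g 0.0 q6 1.37
 units now [-1.14 -0.4   6.17] turn 0.000 units after turn [-1.14 -0.4   6.17]
```

View pics/c4.png

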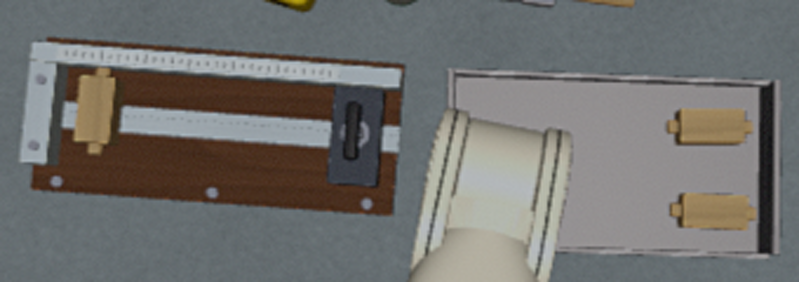

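A sits against the fence near the end stop, B and D haven't moved, and C is hidden by the arm. I'll move over C and check it numerically with the wrist camera.

apply_moves:
  commands:
    - [-0.6,-0.2,0,0]
    - [-0.54,-0.2,0,0]
    - [0,0,0.6,0]
    - [0,0,0,0]
    - [0,0,0,0]

```text
clock: 21.18
eef_pos: [0.4394, -0.0979, 0.1506]
tool_rot: [0.696, 0.718, -0.0, -0.0]
ft_force: [-1.6, -0.9, 0.5]
grip_width: 0.0553
grasp_force: 0.0
```

```bash
cat >> h.py <<'E'
def beech(cam,fn,z=.046,show=True):
    c=snap(cam,fn); m=cv2.inRange(cv2.cvtColor(c['image'],cv2.COLOR_BGR2HSV),(8,60,110),(25,220,255))
    m=cv2.morphologyEx(m,cv2.MORPH_OPEN,np.ones((3,3)))
    n,l,s,_=cv2.connectedComponentsWithStats(m)
    for i in range(1,n):
        if s[i,4]>(100 if cam=='top' else 1500):
            p=np.argwhere(l==i)[:,::-1]; w=px2w(fn,p,z)[:,:2]; r=cv2.minAreaRect((w*1000).astype(np.float32))
            if w.mean(0)[0]<.75 and w.mean(0)[0]>.3: print(s[i],np.array(r[0]).round(1),np.array(r[1]).round(1),round(r[2],1))
E
python3 -c "
from h import *
beech('wrist','w4.png');to(.4395,-.1,.040,1.5)"
```

```text
[ 267  144   57  103 4993] [416.3 -90.6] [81.6 39.5] 86.7
[ 551  264   55   82 1769] [ 660.7 -181.7] [84.2 19.7] 84.2
t21.2 pos [ 0.4398 -0.0979  0.151 ] psi 1.8 tilt [ 0.0001 -0.0001] F [-0.1  0.6  0.6] w 0.0556 g 0.0 q6 1.32
 units now [-0.1  -0.02  5.55] turn 0.005 units after turn [-0.1  -0.02  5.55]
```

View pics/w4.png

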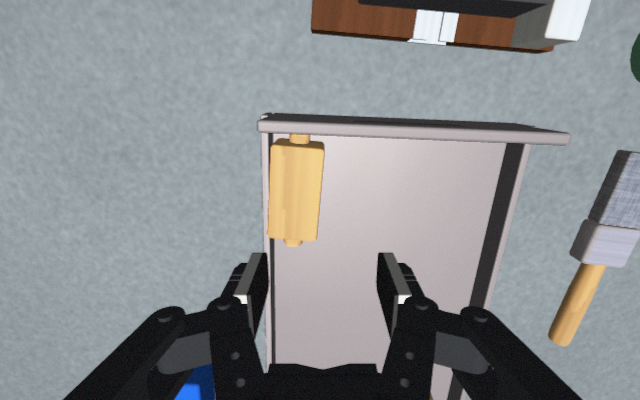

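C has been knocked sideways and now lies beside the low wall (top-face corners about (272,150), (323,150), (316,240), (268,237)). I'll measure it and grip above the wall.

```bash
python3 -c "
from h import *
w=px2w('w4.png',[(272,149),(323,150),(317,240),(268,237)],.046)[:,:2];print(w,w.mean(0))
w=px2w('w2.png',[(296,172),(356,172),(352,277),(295,277)],.046)[:,:2];print('A ref',w,w.mean(0))
print('wall inner',px2w('w4.png',[(270,150),(270,250)],.030))
beech('top','top3.png')
to(.416,-.09,.057,-2)"
```

```text
[[ 0.40053955 -0.05328625]
 [ 0.43749534 -0.05284874]
 [ 0.43499892 -0.1251919 ]
 [ 0.39582138 -0.12380265]] [ 0.4172138  -0.08878238]
A ref [[ 0.52776385 -0.06182939]
 [ 0.56449364 -0.06356029]
 [ 0.56078526 -0.13786942]
 [ 0.52142865 -0.13609269]] [ 0.54361785 -0.09983795]
wall inner [[ 0.39642839 -0.05692338  0.03      ]
 [ 0.39435935 -0.14404904  0.03      ]]
[341 138  34  10 212] [ 687.8 -200.8] [92.2 17.7] 83.8
[136 174  18  36 467] [538.6 370.2] [40.6 95.4] 87.7
[395 191  30  15 420] [ 537.6 -344.2] [38.3 79.7] 1.3
[396 227  31  16 422] [ 438.2 -348.5] [82.4 39.2] 88.1
[443 270  28  25 369] [ 311.2 -472. ] [39.  74.9] 36.0
t21.3 pos [ 0.44   -0.098   0.1511] psi 1.8 tilt [0.0002 0.0002] F [ 0.1 -0.5 -0.1] w 0.0554 g 0.0 q6 1.32
 units now [ 0.44 -1.19  4.71] turn 0.063 units after turn [ 0.36 -1.21  4.71]
```

apply_moves:
  commands:
    - [0,0,0,0.08]
    - [0.2,-0.6,0,0]
    - [0.16,-0.6,1,0]
    - [0,0,1,0]
    - [0,0,1,0]

```text
clock: 21.7
eef_pos: [0.4165, -0.0895, 0.0911]
tool_rot: [0.725, 0.688, 0.001, 0.001]
ft_force: [0.2, 0.2, 0.1]
grip_width: 0.0556
grasp_force: 0.0
```

apply_moves:
  commands:
    - [0,0,1,0]
    - [0,0,0.7,0]
    - [0,0,0,0]
    - [0,0,0,0]
    - [0,0,0,0]

```text
clock: 22.12
eef_pos: [0.4171, -0.09, 0.0577]
tool_rot: [0.726, 0.688, 0.0, 0.001]
ft_force: [-0.6, 0.2, 1.0]
grip_width: 0.0551
grasp_force: 0.0
```

```bash
python3 -c "
from h import *
to(.4165,-.0895,.057,-3)"
```

```text
t22.1 pos [ 0.4171 -0.09    0.0577] psi -3.0 tilt [0.0005 0.0007] F [-0.6  0.2  1. ] w 0.0551 g 0.0 q6 1.41
 units now [ 0.02 -0.03  0.03] turn -0.001 units after turn [ 0.02 -0.03  0.03]
```

apply_moves:
  commands:
    - [0,0,0,0]
    - [0,0,0,0]
    - [0,0,0,0]
    - [0,0,0,0]
    - [0,0,0,0]
  claw: 1

```text
clock: 22.53
eef_pos: [0.4174, -0.0902, 0.0583]
tool_rot: [0.726, 0.688, 0.001, 0.001]
ft_force: [-0.8, -0.2, 5.5]
grip_width: 0.0387
grasp_force: 60.5
```

apply_moves:
  commands:
    - [0,0,0,0]
    - [0,0,-0.5,0]
    - [0,0,-0.7,0]
    - [0,0,-0.7,0]
    - [0,0,-0.7,0]

```text
clock: 22.95
eef_pos: [0.4162, -0.0901, 0.1098]
tool_rot: [0.726, 0.688, 0.0, 0.0]
ft_force: [0.6, -0.3, -1.2]
grip_width: 0.0381
grasp_force: 61.9
```

apply_moves:
  commands:
    - [0,0,-1,0]
    - [0,0,-1,0]
    - [0,0,-1,0]
    - [0,0,0,0]
    - [0,0,0,0]

```text
clock: 23.37
eef_pos: [0.4171, -0.0903, 0.17]
tool_rot: [0.726, 0.688, 0.001, 0.002]
ft_force: [-0.7, 0.1, -1.6]
grip_width: 0.0381
grasp_force: 62.0
```

```bash
python3 -c "
from h import *
to(*jig(-.006,.066),.07,87.3)"
```

```text
t23.4 pos [ 0.4171 -0.0903  0.17  ] psi -3.1 tilt [0.0011 0.0016] F [-0.7  0.1 -1.6] w 0.0381 g 62.0 q6 1.41
 units now [19.81  4.28  5.  ] turn -1.506 units after turn [-4.41 19.78  5.  ]
```

apply_moves:
  commands:
    - [0.99,0.214,0,0]
    - [0.99,0.214,0,0]
    - [0.99,0.214,0,0]
    - [0.99,0.214,0,0]
    - [0.99,0.214,0,0]

```text
clock: 23.78
eef_pos: [0.4418, 0.0085, 0.1672]
tool_rot: [0.726, 0.688, -0.001, -0.001]
ft_force: [0.2, -0.8, -0.8]
grip_width: 0.0379
grasp_force: 62.0
```

apply_moves:
  commands:
    - [0.99,0.214,0,0]
    - [0.99,0.214,0,0]
    - [0.99,0.214,0,0]
    - [0.99,0.214,0,0]
    - [0.99,0.214,0,0]

```text
clock: 24.2
eef_pos: [0.4685, 0.1061, 0.167]
tool_rot: [0.726, 0.688, -0.001, -0.001]
ft_force: [0.1, -0.2, -1.6]
grip_width: 0.038
grasp_force: 62.0
```

apply_moves:
  commands:
    - [0.99,0.214,0,0]
    - [0.99,0.214,0,0]
    - [0.99,0.214,0,0]
    - [0.99,0.214,0,0]
    - [0.99,0.214,0,0]

```text
clock: 24.62
eef_pos: [0.4953, 0.2037, 0.1668]
tool_rot: [0.726, 0.688, -0.001, -0.001]
ft_force: [0.5, -0.2, -1.4]
grip_width: 0.0381
grasp_force: 62.0
```

apply_moves:
  commands:
    - [0.99,0.214,0,0]
    - [0.99,0.214,0,0]
    - [0.99,0.214,0,0]
    - [0.99,0.214,0,0]
    - [0.99,0.214,0,0]

```text
clock: 25.03
eef_pos: [0.522, 0.3013, 0.1666]
tool_rot: [0.726, 0.688, -0.002, -0.0]
ft_force: [0.3, 0.3, -0.6]
grip_width: 0.0379
grasp_force: 62.0
```

apply_moves:
  commands:
    - [0,0,0,-0.116]
    - [0,0,0,-0.116]
    - [0,0,0,-0.116]
    - [0,0,0,-0.116]
    - [0,0,0,-0.116]

```text
clock: 25.45
eef_pos: [0.5218, 0.3004, 0.1664]
tool_rot: [0.484, 0.875, -0.002, -0.001]
ft_force: [0.0, 0.4, -2.1]
grip_width: 0.038
grasp_force: 62.0
```

apply_moves:
  commands:
    - [0,0,0,-0.116]
    - [0,0,0,-0.116]
    - [0,0,0,-0.116]
    - [0,0,0,-0.116]
    - [0,0,0,-0.116]

```text
clock: 25.87
eef_pos: [0.5219, 0.3003, 0.1665]
tool_rot: [0.2, 0.98, -0.001, -0.001]
ft_force: [0.4, -0.5, -0.7]
grip_width: 0.0381
grasp_force: 62.0
```

apply_moves:
  commands:
    - [0,0,0,-0.116]
    - [0,0,0,-0.116]
    - [0,0,0,-0.116]
    - [0,0,0,0]
    - [0,0,0,0]

```text
clock: 26.28
eef_pos: [0.5221, 0.3004, 0.1671]
tool_rot: [0.024, 1.0, -0.001, -0.001]
ft_force: [-0.8, 0.0, -1.2]
grip_width: 0.0381
grasp_force: 62.0
```

```bash
python3 -c "
from h import *
c=snap('wrist','w5.png')
beech('wrist','w5.png',.155)
to(*jig(-.006,.066),.07,87.3)"
```

```text
[  81  124  224   22 2147] [450.7 249.1] [93.9  7.1] 89.3
[ 145  166  131   18 1789] [468.5 253.6] [56.6  7.7] 87.3
[ 379  176   64   93 4640] [496.6 343.3] [29.6 46.2] 87.3
[  115   196   251   138 12172] [516.9 261.1] [118.8  76.2] 87.3
t26.4 pos [0.5224 0.3006 0.1678] psi 87.3 tilt [-0.0004 -0.0007] F [ 0.2  0.  -1.4] w 0.0382 g 62.0 q6 0.57
 units now [-0.08  0.01  4.89] turn -0.001 units after turn [-0.08  0.01  4.89]
```

View pics/w5.png

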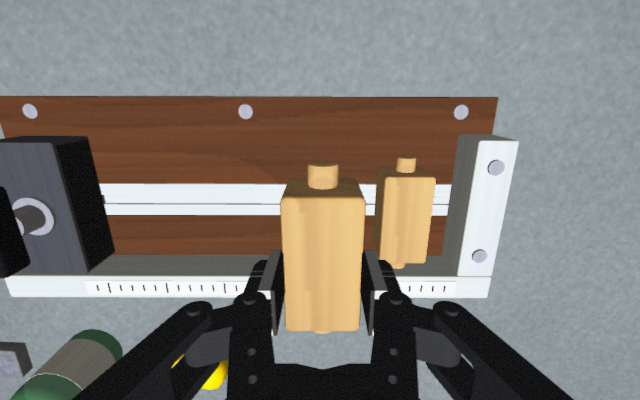

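C is held straight at columns 282–362, clear of A and the jaw. Lower it, push to the fence, set it down.

apply_moves:
  commands:
    - [0,0,0.9,0]
    - [0,0,0.9,0]
    - [0,0,0.9,0]
    - [0,0,0.9,0]
    - [0,0,0.9,0]

```text
clock: 26.8
eef_pos: [0.5227, 0.3007, 0.0777]
tool_rot: [0.024, 1.0, -0.0, 0.0]
ft_force: [-0.7, 0.3, -0.6]
grip_width: 0.0375
grasp_force: 62.0
```

apply_moves:
  commands:
    - [0,0,0.2,0]
    - [-0.15,0,0,0]
    - [-0.15,0,0,0]
    - [-0.15,0,0,0]
    - [0,0,0,0]

```text
clock: 27.22
eef_pos: [0.5337, 0.301, 0.0763]
tool_rot: [0.023, 1.0, 0.001, 0.002]
ft_force: [0.6, 0.1, -1.7]
grip_width: 0.0382
grasp_force: 61.9
```

apply_moves:
  commands:
    - [-0.1,0,0,0]
    - [-0.08,0,0,0]
    - [0,0,0,0]
    - [0,0,0,0]
    - [0,0,0,0]

```text
clock: 27.63
eef_pos: [0.5353, 0.3002, 0.0748]
tool_rot: [0.023, 1.0, 0.0, -0.0]
ft_force: [-0.6, -1.3, -1.1]
grip_width: 0.0381
grasp_force: 61.9
```

```bash
python3 -c "
from h import *
to(*jig(.006,.066),.07,87.3)"
```

```text
t27.6 pos [0.5353 0.3002 0.0748] psi 87.4 tilt [ 0. -0.] F [-0.6 -1.3 -1.1] w 0.0381 g 61.9 q6 0.56
 units now [-0.03 -0.    0.24] turn 0.002 units after turn [-0.03 -0.    0.24]
```

apply_moves:
  commands:
    - [-0.1,0,0.1,0]
    - [-0.1,0,0.1,0]
    - [0,0,0.05,0]
    - [0,0,0,0]
    - [0,0,0,0]

```text
clock: 28.05
eef_pos: [0.5379, 0.3002, 0.0704]
tool_rot: [0.022, 1.0, 0.0, -0.001]
ft_force: [-5.9, -0.8, 7.0]
grip_width: 0.0382
grasp_force: 62.8
```

apply_moves:
  commands:
    - [0,0,0,0]
    - [0,0,0,0]
    - [0,0,0,0]
    - [0,0,0,0]
    - [0,0,0,0]

```text
clock: 28.47
eef_pos: [0.5379, 0.3002, 0.0704]
tool_rot: [0.022, 1.0, 0.0, -0.001]
ft_force: [-5.1, -1.6, 7.1]
grip_width: 0.0379
grasp_force: 62.8
```

apply_moves:
  commands:
    - [0,0,0,0]
    - [0,0,0,0]
    - [0,0,0,0]
    - [0,0,0,0]
    - [0,0,-0.3,0]
  claw: 0.35

```text
clock: 28.88
eef_pos: [0.5388, 0.2995, 0.0745]
tool_rot: [0.023, 1.0, -0.001, -0.001]
ft_force: [-0.0, -0.7, -0.3]
grip_width: 0.0558
grasp_force: 0.0
```

apply_moves:
  commands:
    - [0,0,-1,0]
    - [0,0,-1,0]
    - [0,0,-1,0]
    - [0,0,-1,0]
    - [0,0,-0.5,0.045]

```text
clock: 29.3
eef_pos: [0.5407, 0.3007, 0.1692]
tool_rot: [0.047, 0.999, 0.001, 0.002]
ft_force: [-0.2, 0.0, -0.1]
grip_width: 0.0555
grasp_force: 0.0
```

apply_moves:
  commands:
    - [0,0,0,0.119]
    - [0,0,0,0.119]
    - [0,0,0,0.119]
    - [0,0,0,0.119]
    - [0,0,0,0.119]

```text
clock: 29.72
eef_pos: [0.5396, 0.3, 0.1662]
tool_rot: [0.353, 0.936, 0.0, 0.0]
ft_force: [-0.5, 0.7, -1.1]
grip_width: 0.0558
grasp_force: 0.0
```

apply_moves:
  commands:
    - [0,0,0,0.119]
    - [0,0,0,0.119]
    - [0,0,0,0.119]
    - [0,0,0,0.119]
    - [0,0,0,0.119]

```text
clock: 30.13
eef_pos: [0.5396, 0.3, 0.1661]
tool_rot: [0.623, 0.782, 0.0, 0.0]
ft_force: [0.4, 0.5, -0.5]
grip_width: 0.0557
grasp_force: 0.0
```

apply_moves:
  commands:
    - [0,0,0,0.119]
    - [0,0,0,0.119]
    - [0,0,0,0]
    - [-0.5,0,0,0]
    - [-0.5,0,0,0]

```text
clock: 30.55
eef_pos: [0.539, 0.2796, 0.1657]
tool_rot: [0.712, 0.702, -0.0, 0.0]
ft_force: [-0.2, 0.5, -0.3]
grip_width: 0.0553
grasp_force: 0.0
```

apply_moves:
  commands:
    - [-1,-0.15,0,0]
    - [-1,-0.15,0,0]
    - [-1,-0.15,0,0]
    - [-1,-0.15,0,0]
    - [-1,-0.15,0,0]

```text
clock: 30.97
eef_pos: [0.5218, 0.1783, 0.1658]
tool_rot: [0.713, 0.702, -0.0, 0.0]
ft_force: [0.6, -0.0, -0.1]
grip_width: 0.0553
grasp_force: 0.0
```

apply_moves:
  commands:
    - [-1,-0.15,0,0]
    - [-1,-0.15,0,0]
    - [-1,-0.15,0,0]
    - [-1,-0.15,0,0]
    - [-1,-0.15,0,0]

```text
clock: 31.38
eef_pos: [0.5049, 0.0786, 0.1659]
tool_rot: [0.713, 0.702, -0.0, 0.0]
ft_force: [0.0, 0.6, -0.6]
grip_width: 0.0555
grasp_force: 0.0
```

apply_moves:
  commands:
    - [-1,-0.15,0,0]
    - [-1,-0.15,0,0]
    - [-1,-0.15,0,0]
    - [-1,-0.15,0,0]
    - [-1,-0.15,0,0]

```text
clock: 31.8
eef_pos: [0.488, -0.021, 0.1659]
tool_rot: [0.713, 0.701, -0.0, 0.0]
ft_force: [0.2, -0.3, 0.5]
grip_width: 0.0558
grasp_force: 0.0
```

apply_moves:
  commands:
    - [-1,-0.15,0,0]
    - [-1,-0.15,0,0]
    - [-1,-0.15,0,0]
    - [-1,-0.15,0,0]
    - [-1,-0.15,0,0]

```text
clock: 32.22
eef_pos: [0.4712, -0.1206, 0.1659]
tool_rot: [0.713, 0.701, -0.0, 0.0]
ft_force: [0.2, 0.1, 0.1]
grip_width: 0.0553
grasp_force: 0.0
```

apply_moves:
  commands:
    - [-1,-0.15,0,0]
    - [-1,-0.15,0,0]
    - [-1,-0.15,0,0]
    - [-1,-0.15,0,0]
    - [-1,-0.15,0,0]

```text
clock: 32.63
eef_pos: [0.4543, -0.2202, 0.1659]
tool_rot: [0.713, 0.701, -0.0, 0.0]
ft_force: [1.2, 0.0, -0.4]
grip_width: 0.0555
grasp_force: 0.0
```

```bash
python3 -c "
from h import *
beech('top','top4.png')
to(.439,-.342,.110,-1)"
```

```text
[341 138  34  10 211] [ 687.8 -200.8] [92.1 17.6] 84.3
[136 174  18  36 466] [538.6 370.2] [40.4 95.5] 87.4
[162 176  17  36 460] [534.7 302.3] [40.  95.3] 88.5
[407 191  18  10 105] [ 550.4 -363.3] [52.2 21. ] 64.6
[443 272  28  23 368] [ 311.2 -472.4] [38.1 73.2] 35.1
t32.7 pos [ 0.454  -0.2234  0.166 ] psi -1.1 tilt [-0.0012  0.0012] F [-0.  -2.5 -0.1] w 0.0556 g 0.0 q6 1.13
 units now [-5.94 -0.64  2.8 ] turn -0.002 units after turn [-5.94 -0.65  2.8 ]
```

A and C are standing correctly in the jig. The one knock has been used up, and the last top view had B and D in place. On to D.

apply_moves:
  commands:
    - [-1,-0.11,0,0]
    - [-1,-0.11,0,0]
    - [-1,-0.11,0,0]
    - [-1,-0.11,0,0]
    - [-1,-0.11,0.5,0]

```text
clock: 33.1
eef_pos: [0.4428, -0.3205, 0.1577]
tool_rot: [0.713, 0.701, 0.0, 0.002]
ft_force: [1.0, -0.3, 0.1]
grip_width: 0.0557
grasp_force: 0.0
```

apply_moves:
  commands:
    - [-0.94,-0.1,0.5,0]
    - [0,0,0.9,0]
    - [0,0,0.9,0]
    - [0,0,0,0]
    - [0,0,0,0]

```text
clock: 33.52
eef_pos: [0.439, -0.3369, 0.109]
tool_rot: [0.713, 0.701, -0.0, -0.001]
ft_force: [-0.0, 0.2, 1.2]
grip_width: 0.0554
grasp_force: 0.0
```

```bash
python3 -c "
from h import *
beech('wrist','w6.png')
to(.439,-.342,.040,-1)"
```

```text
[ 440  150   75  138 7427] [ 536.3 -333.1] [40.4 94.6] 2.0
[ 293  160   64  134 7144] [ 439.  -337.3] [93.7 39.2] 88.7
t33.6 pos [ 0.44   -0.3373  0.1101] psi -1.0 tilt [-0.0001 -0.0002] F [-0.2  0.2 -0.3] w 0.0553 g 0.0 q6 0.93
 units now [-0.24 -0.04  3.51] turn 0.001 units after turn [-0.24 -0.04  3.51]
```

View pics/w6.png

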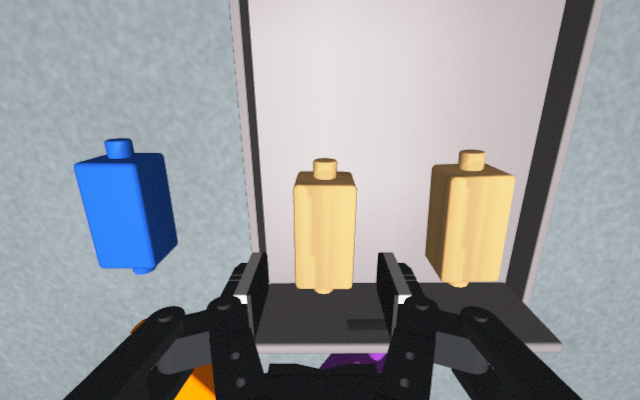

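D is centred between the pads, at columns 294–355. Grip it.

apply_moves:
  commands:
    - [-0.2,-0.04,1,0]
    - [0,0,1,0]
    - [0,0,1,0]
    - [0,0,0.5,0]
    - [0,0,0,0]

```text
clock: 33.98
eef_pos: [0.4387, -0.3403, 0.0386]
tool_rot: [0.713, 0.701, -0.0, -0.001]
ft_force: [0.0, 0.0, 0.1]
grip_width: 0.0557
grasp_force: 0.0
```

apply_moves:
  commands:
    - [0,0,0,0]
    - [0,0,0,0]
    - [0,0,0,0]
    - [0,0,0,0]
    - [0,0,0,0]
  claw: 1

```text
clock: 34.4
eef_pos: [0.4406, -0.3418, 0.0412]
tool_rot: [0.713, 0.701, 0.0, 0.001]
ft_force: [0.6, 1.1, 4.9]
grip_width: 0.0389
grasp_force: 62.0
```

apply_moves:
  commands:
    - [0,0,0,0]
    - [0,0,-0.5,0]
    - [0,0,-1,0]
    - [0,0,-1,0]
    - [0,0,-1,0]

```text
clock: 34.82
eef_pos: [0.439, -0.3407, 0.1104]
tool_rot: [0.713, 0.701, -0.0, -0.001]
ft_force: [0.1, -0.3, -1.5]
grip_width: 0.039
grasp_force: 61.2
```

apply_moves:
  commands:
    - [0,0,-1,0]
    - [0,0,-1,0]
    - [0,0,-0.5,0]
    - [0,0,0,0]
    - [0,0,0,0]

```text
clock: 35.23
eef_pos: [0.4396, -0.3412, 0.1598]
tool_rot: [0.713, 0.701, 0.0, 0.0]
ft_force: [-0.5, -0.2, -2.0]
grip_width: 0.039
grasp_force: 61.3
```

```bash
python3 -c "
from h import *
to(*jig(-.006,-.002),.058,87.3)"
```

```text
t35.2 pos [ 0.4396 -0.3412  0.1598] psi -1.0 tilt [0.     0.0003] F [-0.5 -0.2 -2. ] w 0.0390 g 61.3 q6 0.93
 units now [28.76  3.56  5.09] turn -1.471 units after turn [-2.7  28.86  5.09]
```

apply_moves:
  commands:
    - [0.76,0.09,0,0]
    - [1,0.124,0,0]
    - [1,0.124,0,0]
    - [1,0.124,0,0]
    - [1,0.124,0,0]

```text
clock: 35.65
eef_pos: [0.4517, -0.244, 0.1577]
tool_rot: [0.713, 0.701, -0.0, -0.002]
ft_force: [0.9, 0.4, -1.2]
grip_width: 0.0391
grasp_force: 61.3
```

apply_moves:
  commands:
    - [1,0.124,0,0]
    - [1,0.124,0,0]
    - [1,0.124,0,0]
    - [1,0.124,0,0]
    - [1,0.124,0,0]

```text
clock: 36.07
eef_pos: [0.4656, -0.1443, 0.1579]
tool_rot: [0.713, 0.701, -0.001, -0.002]
ft_force: [0.4, 0.5, -1.8]
grip_width: 0.0397
grasp_force: 61.3
```

apply_moves:
  commands:
    - [1,0.124,0,0]
    - [1,0.124,0,0]
    - [1,0.124,0,0]
    - [1,0.124,0,0]
    - [1,0.124,0,0]

```text
clock: 36.48
eef_pos: [0.4796, -0.0448, 0.1579]
tool_rot: [0.713, 0.701, -0.001, -0.002]
ft_force: [1.0, 0.5, -1.3]
grip_width: 0.0394
grasp_force: 61.3
```

apply_moves:
  commands:
    - [1,0.124,0,0]
    - [1,0.124,0,0]
    - [1,0.124,0,0]
    - [1,0.124,0,0]
    - [1,0.124,0,0]

```text
clock: 36.9
eef_pos: [0.4935, 0.0546, 0.1578]
tool_rot: [0.713, 0.701, -0.001, -0.001]
ft_force: [-2.2, 0.3, -0.9]
grip_width: 0.0392
grasp_force: 61.3
```

apply_moves:
  commands:
    - [1,0.124,0,0]
    - [1,0.124,0,0]
    - [1,0.124,0,0]
    - [1,0.124,0,0]
    - [1,0.124,0,0]

```text
clock: 37.32
eef_pos: [0.5076, 0.1541, 0.1577]
tool_rot: [0.713, 0.701, -0.002, -0.001]
ft_force: [0.2, -1.1, -0.8]
grip_width: 0.0388
grasp_force: 61.3
```

apply_moves:
  commands:
    - [1,0.124,0,0]
    - [1,0.124,0,0]
    - [1,0.124,0,0]
    - [1,0.124,0,0]
    - [0,0,0,-0.055]

```text
clock: 37.73
eef_pos: [0.5194, 0.2364, 0.1575]
tool_rot: [0.691, 0.723, -0.001, -0.001]
ft_force: [1.7, 0.6, -1.1]
grip_width: 0.0389
grasp_force: 61.3
```

apply_moves:
  commands:
    - [0,0,0,-0.118]
    - [0,0,0,-0.118]
    - [0,0,0,-0.118]
    - [0,0,0,-0.118]
    - [0,0,0,-0.118]

```text
clock: 38.15
eef_pos: [0.5188, 0.2328, 0.1575]
tool_rot: [0.438, 0.899, -0.002, -0.002]
ft_force: [0.1, 0.2, -0.9]
grip_width: 0.0389
grasp_force: 61.3
```

apply_moves:
  commands:
    - [0,0,0,-0.118]
    - [0,0,0,-0.118]
    - [0,0,0,-0.118]
    - [0,0,0,-0.118]
    - [0,0,0,-0.118]

```text
clock: 38.57
eef_pos: [0.5188, 0.2327, 0.1575]
tool_rot: [0.143, 0.99, -0.001, -0.002]
ft_force: [-0.1, -0.7, -1.4]
grip_width: 0.039
grasp_force: 61.4
```

apply_moves:
  commands:
    - [0,0,0,-0.118]
    - [0,0,0,-0.118]
    - [0,0,0,0]
    - [0,0,0,0]
    - [0,0,0,0]

```text
clock: 38.98
eef_pos: [0.5198, 0.2328, 0.1586]
tool_rot: [0.025, 1.0, -0.0, -0.001]
ft_force: [-0.1, 0.2, -1.1]
grip_width: 0.0395
grasp_force: 61.4
```

```bash
python3 -c "
from h import *
to(*jig(-.006,-.002),.0532,87.3)"
```

```text
t39.0 pos [0.5198 0.2328 0.1586] psi 87.2 tilt [-0.0004 -0.001 ] F [-0.1  0.2 -1.1] w 0.0395 g 61.4 q6 0.47
 units now [-0.05  0.    5.27] turn -0.002 units after turn [-0.05  0.    5.27]
```

apply_moves:
  commands:
    - [0,0,1,0]
    - [0,0,1,0]
    - [0,0,1,0]
    - [0,0,1,0]
    - [0,0,0.9,0]

```text
clock: 39.4
eef_pos: [0.52, 0.2326, 0.0602]
tool_rot: [0.025, 1.0, -0.0, -0.001]
ft_force: [0.7, -0.1, -1.2]
grip_width: 0.0391
grasp_force: 61.3
```

apply_moves:
  commands:
    - [0,0,0,0]
    - [-0.15,0,0,0]
    - [-0.15,0,0,0]
    - [-0.15,0,0,0]
    - [-0.15,0,0,0]

```text
clock: 39.82
eef_pos: [0.5304, 0.2328, 0.0629]
tool_rot: [0.023, 1.0, 0.001, -0.003]
ft_force: [-15.1, 1.5, 7.3]
grip_width: 0.0391
grasp_force: 62.3
```

apply_moves:
  commands:
    - [-0.1,0,0.1,0]
    - [-0.05,0,0.1,0]
    - [0,0,0.1,0]
    - [0,0,0,0]
    - [0,0,0,0]

```text
clock: 40.23
eef_pos: [0.5305, 0.2325, 0.0562]
tool_rot: [0.023, 1.0, 0.0, -0.005]
ft_force: [-14.6, 2.1, 5.5]
grip_width: 0.0394
grasp_force: 62.2
```

```bash
python3 -c "
from h import *
to(*jig(.006,-.002),.0532,87.3)"
```

```text
t40.2 pos [0.5305 0.2325 0.0562] psi 87.4 tilt [ 0.0003 -0.0051] F [-14.6   2.1   5.5] w 0.0394 g 62.2 q6 0.46
 units now [-0.11 -0.01  0.15] turn 0.001 units after turn [-0.11 -0.01  0.15]
```

apply_moves:
  commands:
    - [0.08,0,0,0]
    - [0.08,0,0,0]
    - [0,0,0.05,0]
    - [0,0,0.05,0]
    - [0,0,0,0]

```text
clock: 40.65
eef_pos: [0.5304, 0.2325, 0.0545]
tool_rot: [0.023, 1.0, 0.0, -0.002]
ft_force: [-7.7, 0.2, 2.1]
grip_width: 0.0389
grasp_force: 61.7
```

apply_moves:
  commands:
    - [0,0,0,0]
    - [0,0,0,0]
    - [0,0,0,0]
    - [0,0,0,0]
    - [0,0,0,0]

```text
clock: 41.07
eef_pos: [0.5304, 0.2325, 0.0545]
tool_rot: [0.023, 1.0, 0.0, -0.002]
ft_force: [-8.7, 0.4, 2.2]
grip_width: 0.0394
grasp_force: 61.7
```

apply_moves:
  commands:
    - [0,0,0,0]
    - [0,0,0,0]
    - [0,0,0,0]
    - [0,0,0,0]
    - [0,0,-0.4,0]
  claw: 0.35

```text
clock: 41.48
eef_pos: [0.532, 0.2318, 0.061]
tool_rot: [0.024, 1.0, -0.0, -0.001]
ft_force: [-0.6, -0.6, -0.1]
grip_width: 0.0557
grasp_force: 0.0
```

apply_moves:
  commands:
    - [0,0,-1,0]
    - [0,0,-1,0]
    - [0,0,-1,0]
    - [0,0,-1,0]
    - [0,0,-1,0]

```text
clock: 41.9
eef_pos: [0.5327, 0.2322, 0.1635]
tool_rot: [0.024, 1.0, 0.0, 0.001]
ft_force: [0.5, 0.4, -0.8]
grip_width: 0.0557
grasp_force: 0.0
```

apply_moves:
  commands:
    - [0,0,0,0.119]
    - [0,0,0,0.119]
    - [0,0,0,0.119]
    - [0,0,0,0.119]
    - [0,0,0,0.119]

```text
clock: 42.32
eef_pos: [0.5328, 0.2322, 0.1627]
tool_rot: [0.332, 0.943, 0.0, 0.0]
ft_force: [-0.2, -0.8, -0.2]
grip_width: 0.0555
grasp_force: 0.0
```

apply_moves:
  commands:
    - [0,0,0,0.119]
    - [0,0,0,0.119]
    - [0,0,0,0.119]
    - [0,0,0,0.119]
    - [0,0,0,0.119]

```text
clock: 42.73
eef_pos: [0.5328, 0.2322, 0.1626]
tool_rot: [0.605, 0.796, 0.0, 0.0]
ft_force: [0.2, -0.5, -0.2]
grip_width: 0.0557
grasp_force: 0.0
```

apply_moves:
  commands:
    - [0,0,0,0.119]
    - [0,0,0,0.119]
    - [-0.5,0,0,0]
    - [-1,-0.014,0,0]
    - [-1,-0.014,0,0]

```text
clock: 43.15
eef_pos: [0.5334, 0.1816, 0.1622]
tool_rot: [0.695, 0.719, 0.0, 0.0]
ft_force: [-0.4, 0.3, 0.0]
grip_width: 0.0554
grasp_force: 0.0
```

apply_moves:
  commands:
    - [-1,-0.014,0,0]
    - [-1,-0.014,0,0]
    - [-1,-0.014,0,0]
    - [-1,-0.014,0,0]
    - [-1,-0.014,0,0]

```text
clock: 43.57
eef_pos: [0.5347, 0.0804, 0.1623]
tool_rot: [0.696, 0.718, 0.0, 0.0]
ft_force: [0.1, -0.0, 0.3]
grip_width: 0.0559
grasp_force: 0.0
```

apply_moves:
  commands:
    - [-1,-0.014,0,0]
    - [-1,-0.014,0,0]
    - [-1,-0.014,0,0]
    - [-1,-0.014,0,0]
    - [-1,-0.014,0,0]

```text
clock: 43.98
eef_pos: [0.5359, -0.0196, 0.1623]
tool_rot: [0.696, 0.718, 0.0, 0.0]
ft_force: [-0.7, -0.4, -0.3]
grip_width: 0.0555
grasp_force: 0.0
```

apply_moves:
  commands:
    - [-1,-0.014,0,0]
    - [-1,-0.014,0,0]
    - [-1,-0.014,0,0]
    - [-1,-0.014,0,0]
    - [-1,-0.014,0,0]

```text
clock: 44.4
eef_pos: [0.5372, -0.1196, 0.1624]
tool_rot: [0.696, 0.718, 0.0, 0.0]
ft_force: [0.9, -0.2, -0.6]
grip_width: 0.0559
grasp_force: 0.0
```

apply_moves:
  commands:
    - [-1,-0.014,0,0]
    - [-1,-0.014,0,0]
    - [-1,-0.014,0,0]
    - [-1,-0.014,0,0]
    - [-1,-0.014,0,0]

```text
clock: 44.82
eef_pos: [0.5384, -0.2196, 0.1623]
tool_rot: [0.696, 0.718, -0.0, 0.0]
ft_force: [0.0, 0.9, -0.3]
grip_width: 0.0554
grasp_force: 0.0
```

apply_moves:
  commands:
    - [-1,-0.014,0,0]
    - [-1,-0.014,0,0]
    - [-1,-0.014,0,0]
    - [-1,-0.014,0,0]
    - [-1,-0.014,0,0]

```text
clock: 45.23
eef_pos: [0.5396, -0.3196, 0.1623]
tool_rot: [0.696, 0.718, -0.0, 0.0]
ft_force: [-0.4, -0.3, 0.8]
grip_width: 0.0556
grasp_force: 0.0
```

```bash
python3 -c "
from h import *
beech('top','top5.png',.058)
beech('wrist','w7.png')
to(.5375,-.338,.110,1.5)"
```

```text
[341 138  34  10 208] [ 685.4 -199.5] [91.3 17.1] 83.8
[136 174  18  36 464] [537.5 366.2] [39.6 94.6] 87.3
[162 176  17  36 455] [533.5 298.8] [39.6 94.3] 88.5
[188 178  17  36 455] [529.8 230.6] [39.5 94.5] 88.5
[395 191  13  15 181] [ 535.9 -318.4] [37.9 32.8] 1.3
[451 270  19  22 235] [ 316.3 -472.9] [39.2 60.5] 34.3
[ 495    0   58  115 2936] [ 674.3 -213.9] [73.5 18.2] 84.0
[ 297  174   50   93 4164] [ 538.1 -340.9] [39.3 82.4] 1.3
t45.3 pos [ 0.5395 -0.3215  0.162 ] psi 1.5 tilt [-0.0004  0.0009] F [0.3 1.1 0.1] w 0.0555 g 0.0 q6 1.01
 units now [-0.82 -0.12  2.6 ] turn 0.001 units after turn [-0.82 -0.12  2.6 ]
```

The jig's three stretchers form a neat line, and B reads (0.538, -0.338). Grip B.

apply_moves:
  commands:
    - [-0.8,-0.1,0.5,0]
    - [0,0,1,0]
    - [0,0,1,0]
    - [0,0,1,0]
    - [0,0,0.8,0]

```text
clock: 45.75
eef_pos: [0.5376, -0.3336, 0.0737]
tool_rot: [0.696, 0.718, -0.0, -0.001]
ft_force: [0.4, 1.0, -0.6]
grip_width: 0.0556
grasp_force: 0.0
```

apply_moves:
  commands:
    - [0,0,0.8,0]
    - [0,0,0.7,0]
    - [0,0,0.3,0]
    - [0,0,0,0]
    - [0,0,0,0]

```text
clock: 46.17
eef_pos: [0.5385, -0.3338, 0.0396]
tool_rot: [0.697, 0.717, -0.0, -0.0]
ft_force: [-0.0, 0.6, 0.3]
grip_width: 0.0555
grasp_force: 0.0
```

apply_moves:
  commands:
    - [0,0,0,0]
    - [0,0,0,0]
    - [0,0,0,0]
    - [0,0,0,0]
    - [0,0,0,0]
  claw: 1

```text
clock: 46.58
eef_pos: [0.5396, -0.3344, 0.0412]
tool_rot: [0.697, 0.717, 0.0, 0.001]
ft_force: [-0.8, 0.2, 5.7]
grip_width: 0.0388
grasp_force: 62.2
```

apply_moves:
  commands:
    - [0,0,0,0]
    - [0,0,-0.5,0]
    - [0,0,-1,0]
    - [0,0,-1,0]
    - [0,0,-1,0]

```text
clock: 47.0
eef_pos: [0.5379, -0.3333, 0.11]
tool_rot: [0.697, 0.717, -0.0, -0.001]
ft_force: [-0.3, -0.6, -0.4]
grip_width: 0.0389
grasp_force: 61.5
```

apply_moves:
  commands:
    - [0,0,-1,0]
    - [0,0,-1,0]
    - [0,0,-0.5,0]
    - [0,0,0,0]
    - [0,0,0,0]

```text
clock: 47.42
eef_pos: [0.5387, -0.3338, 0.1596]
tool_rot: [0.697, 0.717, 0.0, 0.0]
ft_force: [-0.0, 0.8, -1.6]
grip_width: 0.0394
grasp_force: 61.5
```

```bash
python3 -c "
from h import *
to(*jig(-.006,-.07),.056,87.3)"
```

```text
t47.4 pos [ 0.5387 -0.3338  0.1596] psi 1.6 tilt [0.     0.0001] F [-0.   0.8 -1.6] w 0.0394 g 61.5 q6 0.99
 units now [24.95 -0.36  5.18] turn -1.428 units after turn [ 2.23 24.86  5.18]
```

apply_moves:
  commands:
    - [1,-0.014,0,0]
    - [1,-0.014,0,0]
    - [1,-0.014,0,0]
    - [1,-0.014,0,0]
    - [1,-0.014,0,0]

```text
clock: 47.83
eef_pos: [0.533, -0.2325, 0.1573]
tool_rot: [0.697, 0.717, -0.001, -0.002]
ft_force: [-0.1, -0.3, -2.2]
grip_width: 0.039
grasp_force: 61.5
```

apply_moves:
  commands:
    - [1,-0.014,0,0]
    - [1,-0.014,0,0]
    - [1,-0.014,0,0]
    - [1,-0.014,0,0]
    - [1,-0.014,0,0]

```text
clock: 48.25
eef_pos: [0.5288, -0.1327, 0.1575]
tool_rot: [0.697, 0.717, -0.001, -0.002]
ft_force: [0.4, -0.2, -1.0]
grip_width: 0.0391
grasp_force: 61.5
```

apply_moves:
  commands:
    - [1,-0.014,0,0]
    - [1,-0.014,0,0]
    - [1,-0.014,0,0]
    - [1,-0.014,0,0]
    - [1,-0.014,0,0]

```text
clock: 48.67
eef_pos: [0.5245, -0.033, 0.1576]
tool_rot: [0.697, 0.717, -0.001, -0.002]
ft_force: [0.1, -0.1, -1.6]
grip_width: 0.0387
grasp_force: 61.5
```

apply_moves:
  commands:
    - [1,-0.014,0,0]
    - [1,-0.014,0,0]
    - [1,-0.014,0,0]
    - [1,-0.014,0,0]
    - [1,-0.014,0,0]

```text
clock: 49.08
eef_pos: [0.5203, 0.0666, 0.1576]
tool_rot: [0.697, 0.717, -0.002, -0.001]
ft_force: [-0.1, 0.9, -1.2]
grip_width: 0.0389
grasp_force: 61.5
```

apply_moves:
  commands:
    - [1,-0.014,0,0]
    - [1,-0.014,0,0]
    - [1,-0.014,0,0]
    - [1,-0.014,0,0]
    - [0.95,-0.014,0,0]

```text
clock: 49.5
eef_pos: [0.5162, 0.1654, 0.1575]
tool_rot: [0.697, 0.717, -0.002, -0.001]
ft_force: [-0.4, -0.2, 0.1]
grip_width: 0.0392
grasp_force: 61.5
```

apply_moves:
  commands:
    - [0,0,0,-0.119]
    - [0,0,0,-0.119]
    - [0,0,0,-0.119]
    - [0,0,0,-0.119]
    - [0,0,0,-0.119]

```text
clock: 49.92
eef_pos: [0.5163, 0.1644, 0.1575]
tool_rot: [0.441, 0.898, -0.002, -0.002]
ft_force: [-0.3, -0.1, -1.1]
grip_width: 0.039
grasp_force: 61.6
```

apply_moves:
  commands:
    - [0,0,0,-0.119]
    - [0,0,0,-0.119]
    - [0,0,0,-0.119]
    - [0,0,0,-0.119]
    - [0,0,0,-0.119]

```text
clock: 50.33
eef_pos: [0.5163, 0.1643, 0.1575]
tool_rot: [0.145, 0.989, -0.001, -0.002]
ft_force: [0.2, -0.5, -1.2]
grip_width: 0.0391
grasp_force: 61.6
```

apply_moves:
  commands:
    - [0,0,0,-0.119]
    - [0,0,0,-0.119]
    - [0,0,0,0]
    - [0,0,0,0]
    - [0,0,0,0]

```text
clock: 50.75
eef_pos: [0.5171, 0.1646, 0.1586]
tool_rot: [0.025, 1.0, -0.0, -0.001]
ft_force: [0.8, -0.3, -1.7]
grip_width: 0.0391
grasp_force: 61.6
```

```bash
python3 -c "
from h import *
to(*jig(-.006,-.07),.0532,87.3);snap('wrist','w8.png')"
```

```text
t50.8 pos [0.5171 0.1646 0.1586] psi 87.1 tilt [-0.0004 -0.001 ] F [ 0.8 -0.3 -1.7] w 0.0391 g 61.6 q6 0.36
 units now [-0.02  0.02  5.27] turn -0.003 units after turn [-0.02  0.02  5.27]
```

View pics/w8.png

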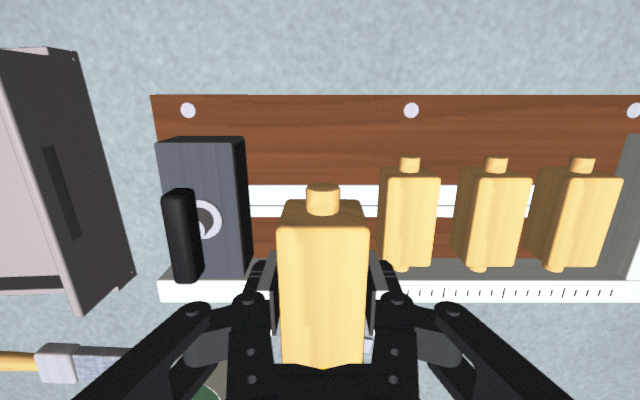

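B is held straight with room on both sides. Lower it and push to the fence.

apply_moves:
  commands:
    - [0,0,1,0]
    - [0,0,1,0]
    - [0,0,1,0]
    - [0,0,1,0]
    - [0,0,0.9,0]

```text
clock: 51.22
eef_pos: [0.5173, 0.1646, 0.0604]
tool_rot: [0.025, 1.0, -0.0, -0.0]
ft_force: [-0.4, -0.6, -1.0]
grip_width: 0.0391
grasp_force: 61.6
```

apply_moves:
  commands:
    - [0,0,0,0]
    - [-0.12,0,0,0]
    - [-0.12,0,0,0]
    - [-0.1,0,0,0]
    - [0,0,0,0]

```text
clock: 51.63
eef_pos: [0.524, 0.1647, 0.0627]
tool_rot: [0.024, 1.0, 0.0, -0.001]
ft_force: [-5.4, 1.2, -0.9]
grip_width: 0.039
grasp_force: 61.8
```

apply_moves:
  commands:
    - [-0.06,0,0.1,0]
    - [0,0,0.1,0]
    - [0,0,0.1,0]
    - [0,0,0,0]
    - [0,0,0,0]

```text
clock: 52.05
eef_pos: [0.524, 0.1646, 0.0564]
tool_rot: [0.024, 1.0, 0.0, -0.002]
ft_force: [-6.8, 1.2, 0.5]
grip_width: 0.0386
grasp_force: 61.9
```

```bash
python3 -c "
from h import *
to(*jig(.002,-.07),.0532,87.3)"
```

```text
t52.0 pos [0.524  0.1646 0.0564] psi 87.3 tilt [ 0.0003 -0.0016] F [-6.8  1.2  0.5] w 0.0386 g 61.9 q6 0.35
 units now [-0.08 -0.    0.16] turn 0.000 units after turn [-0.08 -0.    0.16]
```

apply_moves:
  commands:
    - [0,0,0.07,0]
    - [0,0,0.07,0]
    - [0,0,0,0]
    - [0,0,0,0]
    - [0,0,0,0]

```text
clock: 52.47
eef_pos: [0.524, 0.1646, 0.0537]
tool_rot: [0.024, 1.0, 0.0, -0.002]
ft_force: [-6.5, -0.1, 1.3]
grip_width: 0.0389
grasp_force: 62.0
```

apply_moves:
  commands:
    - [0,0,0,0]
    - [0,0,0,0]
    - [0,0,0,0]
    - [0,0,0,0]
    - [0,0,-0.4,0]
  claw: 0.35

```text
clock: 52.88
eef_pos: [0.5253, 0.1641, 0.0603]
tool_rot: [0.024, 1.0, -0.0, -0.001]
ft_force: [0.6, -0.6, 0.5]
grip_width: 0.0555
grasp_force: 0.0
```

apply_moves:
  commands:
    - [0,0,-1,0]
    - [0,0,-1,0]
    - [0,0,-1,0]
    - [0,0,-1,0]
    - [0,0,-1,0]

```text
clock: 53.3
eef_pos: [0.526, 0.1643, 0.1627]
tool_rot: [0.024, 1.0, 0.0, 0.001]
ft_force: [0.6, -0.0, 0.3]
grip_width: 0.0555
grasp_force: 0.0
```

apply_moves:
  commands:
    - [0,-0.9,0,0]
    - [0,-0.9,0,0]
    - [0,-0.9,0,0]
    - [0,-0.9,0,0]
    - [0,-0.9,0,0]

```text
clock: 53.72
eef_pos: [0.5217, 0.0737, 0.1619]
tool_rot: [0.024, 1.0, 0.0, 0.001]
ft_force: [0.5, 0.5, -0.3]
grip_width: 0.0556
grasp_force: 0.0
```

```bash
python3 -c "
from h import *
to(.519,.0715,.094,87.3)
beech('top','top6.png',.058)
c=snap('wrist','w9.png')
m=cv2.inRange(c['image'],(0,0,0),(40,40,40));m[300:]=0
n,l,s,ce=cv2.connectedComponentsWithStats(m)
for i in range(1,n):
  if s[i,4]>300:
    p=np.argwhere(l==i)[:,::-1];r=cv2.minAreaRect((px2w('w9.png',p,.101)[:,:2]*1000).astype(np.float32));print(s[i],r)"
```

```text
t53.7 pos [0.5217 0.0737 0.1619] psi 87.3 tilt [0.0001 0.0007] F [ 0.5  0.5 -0.3] w 0.0556 g 0.0 q6 0.19
 units now [ 0.13 -0.12  3.39] turn -0.000 units after turn [ 0.13 -0.12  3.39]
[341 138  34  10 209] [ 685.3 -199.3] [90.9 17.4] 84.3
[136 174  18  36 463] [537.5 366.1] [39.5 94.6] 87.1
[162 176  17  36 457] [533.6 298.8] [39.6 94.4] 88.5
[443 270  27  24 333] [ 312.8 -468.4] [37.4 73.4] 36.6
[247 253  21  47 598] ((552.2153930664062, 28.480628967285156), (12.512174606323242, 37.644344329833984), 65.48562622070312)
[376 253  22  47 607] ((555.7000732421875, 109.31983184814453), (37.615901947021484, 12.337197303771973), 15.980144500732422)
```

apply_moves:
  commands:
    - [0.13,-0.12,0.5,0]
    - [0,0,0.8,0]
    - [0,0,0.8,0]
    - [0,0,0.8,0]
    - [0,0,0.5,0]

```text
clock: 54.23
eef_pos: [0.5183, 0.0727, 0.0919]
tool_rot: [0.023, 1.0, 0.0, -0.001]
ft_force: [-0.0, -0.7, 0.6]
grip_width: 0.0558
grasp_force: 0.0
```

apply_moves:
  commands:
    - [0,0,0,0]
    - [0,0,0,0]
    - [0,0,0,0]
    - [0,0,0,0]
    - [0,0,0,0]
  claw: 1

```text
clock: 54.65
eef_pos: [0.5195, 0.0724, 0.0941]
tool_rot: [0.024, 1.0, 0.0, 0.001]
ft_force: [-1.0, 0.7, 2.9]
grip_width: 0.0165
grasp_force: 58.6
```

apply_moves:
  commands:
    - [0,0,0,0]
    - [0,0,0,0]
    - [0,0,0,0]
    - [0,0,0,0]
    - [0,0,0,0]

```text
clock: 55.07
eef_pos: [0.5195, 0.0724, 0.0941]
tool_rot: [0.024, 1.0, 0.0, 0.001]
ft_force: [-2.0, 0.6, 6.9]
grip_width: 0.0164
grasp_force: 59.0
```

```bash
python3 -c "
from h import *
to(*jig(0,-.008),.094,87.3)"
```

```text
t55.1 pos [0.5195 0.0724 0.0941] psi 87.3 tilt [0.0003 0.001 ] F [-2.   0.6  6.9] w 0.0164 g 59.0 q6 0.19
 units now [0.02 7.71 0.  ] turn -0.000 units after turn [0.02 7.71 0.  ]
```

Gripped. Slide the jaw up gently, stopping at about 7 units.

apply_moves:
  commands:
    - [0,0.2,0,0]
    - [0,0.3,0,0]
    - [0,0.3,0,0]
    - [0,0.3,0,0]
    - [0,0.3,0,0]

```text
clock: 55.48
eef_pos: [0.5208, 0.0997, 0.094]
tool_rot: [0.024, 1.0, -0.001, 0.001]
ft_force: [-1.4, -2.6, 6.2]
grip_width: 0.0163
grasp_force: 59.1
```

apply_moves:
  commands:
    - [0,0.3,0,0]
    - [0,0.3,0,0]
    - [0,0.3,0,0]
    - [0,0.3,0,0]
    - [0,0.3,0,0]

```text
clock: 55.9
eef_pos: [0.5223, 0.1296, 0.0941]
tool_rot: [0.024, 1.0, -0.001, 0.001]
ft_force: [-1.3, -3.0, 6.1]
grip_width: 0.0166
grasp_force: 59.2
```

apply_moves:
  commands:
    - [0,0.3,0,0]
    - [0,0.3,0,0]
    - [0,0.3,0,0]
    - [0,0.3,0,0]
    - [0,0.3,0,0]

```text
clock: 56.32
eef_pos: [0.5238, 0.1592, 0.0941]
tool_rot: [0.024, 1.0, -0.001, 0.001]
ft_force: [-1.0, -4.0, 6.5]
grip_width: 0.0161
grasp_force: 59.2
```

apply_moves:
  commands:
    - [0,0.3,0,0]
    - [0,0.3,0,0]
    - [0,0.3,0,0]
    - [0,0.3,0,0]
    - [0,0.3,0,0]

```text
clock: 56.73
eef_pos: [0.5253, 0.189, 0.0941]
tool_rot: [0.024, 1.0, -0.001, 0.001]
ft_force: [-1.0, -4.1, 6.1]
grip_width: 0.0164
grasp_force: 59.2
```

apply_moves:
  commands:
    - [0,0.3,0,0]
    - [0,0.3,0,0]
    - [0,0.2,0,0]
    - [0,0,0,0]
    - [0,0,0,0]

```text
clock: 57.15
eef_pos: [0.5261, 0.2058, 0.0941]
tool_rot: [0.024, 1.0, -0.0, 0.001]
ft_force: [-0.4, -1.6, 5.5]
grip_width: 0.0163
grasp_force: 59.1
```

```bash
python3 -c "
from h import *
to(*jig(0,-.008),.094,87.3)
beech('wrist','w10.png',.058)
c=np.load('pics/w10.png.npz');im=cv2.imread('pics/w10.png')
beech('top','top7.png',.058)"
```

```text
t57.1 pos [0.5261 0.2058 0.0941] psi 87.3 tilt [-0.0003  0.0013] F [-0.4 -1.6  5.5] w 0.0163 g 59.1 q6 0.42
 units now [0.04 1.03 0.  ] turn -0.001 units after turn [0.03 1.03 0.  ]
[  30  116  421   35 6172] [458.8 168.8] [205.   15.7] 86.6
[  46  158  222   19 3295] [472.9 122.8] [114.3   9.4] 87.3
[  370   194   270   123 30676] [535.3 311.6] [158.2  77.8] 86.8
[  75  266  199   25 2798] [540.3 119.2] [113.9  16.1] 85.6
[341 138  34  10 209] [ 685.3 -199.4] [91.2 17.4] 84.3
[443 270  28  25 373] [ 311.9 -468.4] [38.9 74.2] 36.4
```

The row has become one straight block. Close the last 20 mm while watching force.

apply_moves:
  commands:
    - [0,0.2,0,0]
    - [0,0.2,0,0]
    - [0,0.2,0,0]
    - [0,0.15,0,0]
    - [0,0.1,0,0]

```text
clock: 57.67
eef_pos: [0.5269, 0.2215, 0.094]
tool_rot: [0.024, 1.0, -0.002, 0.001]
ft_force: [-0.5, -6.3, 6.6]
grip_width: 0.0163
grasp_force: 59.2
```

apply_moves:
  commands:
    - [0,0.05,0,0]
    - [0,0.05,0,0]
    - [0,0,0,0]
    - [0,0,0,0]
    - [0,0,0,0]

```text
clock: 58.08
eef_pos: [0.527, 0.2235, 0.094]
tool_rot: [0.024, 1.0, -0.001, 0.001]
ft_force: [-1.0, -4.6, 6.7]
grip_width: 0.0162
grasp_force: 59.2
```

apply_moves:
  commands:
    - [0,0.05,0,0]
    - [0,0.05,0,0]
    - [0,0,0,0]
    - [0,0,0,0]
    - [0,0,0,0]

```text
clock: 58.5
eef_pos: [0.5271, 0.2255, 0.0941]
tool_rot: [0.024, 1.0, -0.001, 0.001]
ft_force: [-0.5, -4.9, 6.8]
grip_width: 0.0164
grasp_force: 59.2
```

apply_moves:
  commands:
    - [0,0.05,0,0]
    - [0,0.05,0,0]
    - [0,0,0,0]
    - [0,0,0,0]
    - [0,0,0,0]

```text
clock: 58.92
eef_pos: [0.5272, 0.2275, 0.0941]
tool_rot: [0.024, 1.0, -0.001, 0.001]
ft_force: [-0.5, -4.6, 6.8]
grip_width: 0.0165
grasp_force: 59.2
```

apply_moves:
  commands:
    - [0,0.05,0,0]
    - [0,0,0,0]
    - [0,0,0,0]
    - [0,0,0,0]
    - [0,0,0,0]

```text
clock: 59.33
eef_pos: [0.5272, 0.2277, 0.0941]
tool_rot: [0.025, 1.0, -0.002, 0.001]
ft_force: [-1.1, -6.4, 6.6]
grip_width: 0.0165
grasp_force: 59.3
```

```bash
python3 -c "
from h import *
beech('wrist','w11.png',.058)
to(*jig(0,-.008),.094,87.3)"
```

```text
[  73  121  356   29 4505] [460. 194.] [177.   11.9] 89.0
[  14  159  254   18 3418] [473.5 136.1] [131.3   8.8] 88.0
[ 154  177  116   24 1616] [486.7 171.3] [59.5 12.6] 87.3
[  370   194   270   123 30738] [536.5 333.3] [157.8  78. ] 87.1
[ 117  271  157   19 1901] [542.5 152. ] [92.5 11.7] 88.9
t59.4 pos [0.5272 0.2277 0.094 ] psi 87.2 tilt [-0.0021  0.0013] F [ 0.4 -7.7  7.4] w 0.0164 g 59.3 q6 0.46
 units now [ 0.04 -0.06  0.  ] turn -0.002 units after turn [ 0.04 -0.06  0.  ]
```

apply_moves:
  commands:
    - [0,0.1,0,0]
    - [0,0.1,0,0]
    - [0,0,0,0]
    - [0,0,0,0]
    - [0,0,0,0]

```text
clock: 59.8
eef_pos: [0.5272, 0.2281, 0.094]
tool_rot: [0.026, 1.0, -0.006, 0.001]
ft_force: [-0.9, -16.4, 10.4]
grip_width: 0.0164
grasp_force: 59.7
```

```bash
python3 -c "
from h import *
c=snap('wrist','w12.png')
m=cv2.inRange(cv2.cvtColor(c['image'],cv2.COLOR_BGR2HSV),(8,60,110),(25,220,255))
n,l,s,_=cv2.connectedComponentsWithStats(m);i=1+s[1:,4].argmax()
p=np.argwhere(l==i)[:,::-1];w=px2w('w12.png',p,.058)[:,:2]-ORG
R=np.array([[np.cos(TH),-np.sin(TH)],[np.sin(TH),np.cos(TH)]]);j=w@R*1000
for y in range(0,185,5):
  k=j[(j[:,1]>y)&(j[:,1]<y+5),0]
  if len(k):print(y,k.min().round(1),k.max().round(1),end=' | ')
to(*jig(0,-.008),.094,87.3)"
```

```text
20 -34.1 26.0 | 25 -33.5 33.1 | 30 -33.5 35.2 | 35 -34.1 35.9 | 40 -34.1 35.9 | 45 -34.1 30.8 | 50 -34.1 32.2 | 55 -34.1 35.8 | 60 -34.1 39.4 | 65 -33.5 43.0 | 70 -33.5 43.7 | 75 -33.5 43.7 | 80 -33.5 40.7 | 85 -34.1 40.7 | 90 -34.1 40.7 | 95 -33.5 40.7 | 100 -33.5 42.1 | 105 -33.5 43.5 | 110 -33.5 44.2 | 115 -33.5 41.3 | 120 -33.5 41.2 | 125 -33.5 41.2 | 130 -33.5 41.2 | 135 -33.0 41.9 | 140 -33.5 43.3 | 145 -33.0 44.0 | 150 -33.5 43.3 | 155 -33.5 41.1 | 160 -28.0 41.0 | 165 -12.9 41.0 | 170 2.4 41.7 | 175 18.0 40.9 | t59.9 pos [0.5272 0.2281 0.094 ] psi 87.0 tilt [-0.0058  0.0013] F [  0.3 -15.6   9.5] w 0.0165 g 59.7 q6 0.47
 units now [ 0.03 -0.08  0.  ] turn -0.004 units after turn [ 0.04 -0.08  0.  ]
```

The row is pressed with 16 N and the near ends line up within 0.6 mm. Now tighten clockwise.

apply_moves:
  commands:
    - [0,0,0,0.11]
    - [0,0,0,0.11]
    - [0,0,0,0.11]
    - [0,0,0,0.11]
    - [0,0,0,0.11]

```text
clock: 60.27
eef_pos: [0.5271, 0.2277, 0.094]
tool_rot: [0.311, 0.95, -0.006, 0.003]
ft_force: [-0.8, -17.0, 10.8]
grip_width: 0.0162
grasp_force: 59.7
```

apply_moves:
  commands:
    - [0,0,0,0.11]
    - [0,0,0,0.11]
    - [0,0,0,0.11]
    - [0,0,0,0.11]
    - [0,0,0,0.11]

```text
clock: 60.68
eef_pos: [0.5268, 0.2275, 0.0939]
tool_rot: [0.568, 0.823, -0.005, 0.004]
ft_force: [-1.4, -17.4, 11.0]
grip_width: 0.0166
grasp_force: 59.7
```

apply_moves:
  commands:
    - [0,0,0,0.11]
    - [0,0,0,0.11]
    - [0,0,0,0]
    - [0,0,0,0]
    - [0,0,0,0]

```text
clock: 61.1
eef_pos: [0.5267, 0.2274, 0.0939]
tool_rot: [0.657, 0.754, -0.004, 0.005]
ft_force: [-2.4, -17.3, 11.3]
grip_width: 0.0163
grasp_force: 59.8
```

```bash
python3 -c "
from h import *
to(*jig(0,-.008),.094,7.1);print(bot.get_obs()['ft_torque'])"
```

```text
t61.1 pos [0.5267 0.2274 0.0939] psi 7.8 tilt [-0.0045  0.0047] F [ -2.4 -17.3  11.3] w 0.0163 g 59.8 q6 1.85
 units now [-0.04 -0.02 -0.01] turn 0.012 units after turn [-0.04 -0.02 -0.01]
[-3.75314559  0.33028055  0.04221506]
```

Turn it a little further to reach the stop and watch the torque.

apply_moves:
  commands:
    - [0,0,0,0.03]
    - [0,0,0,0.03]
    - [0,0,0,0]
    - [0,0,0,0]
    - [0,0,0,0]

```text
clock: 61.52
eef_pos: [0.5266, 0.2274, 0.0938]
tool_rot: [0.68, 0.733, -0.004, 0.005]
ft_force: [-2.6, -17.8, 10.2]
grip_width: 0.0165
grasp_force: 59.8
```

```bash
python3 -c "
from h import *
to(*jig(0,-.008),.094,7.1);print(bot.get_obs()['ft_torque'])"
```

```text
t61.5 pos [0.5266 0.2274 0.0938] psi 4.3 tilt [-0.0044  0.0049] F [ -2.6 -17.8  10.2] w 0.0165 g 59.8 q6 1.91
 units now [-0.05 -0.01 -0.01] turn -0.047 units after turn [-0.04 -0.02 -0.01]
[-3.78374831  0.38545297  0.39993539]
```

The torque has risen to 0.4 N m at the stop, so it's fully tight. Relieve the push, let go, lift and retreat.

apply_moves:
  commands:
    - [-0.06,0,0,0]
    - [-0.06,0,0,0]
    - [0,0,0,0]
    - [0,0,0,0]
    - [0,0,0,0]

```text
clock: 61.93
eef_pos: [0.5267, 0.2272, 0.0939]
tool_rot: [0.68, 0.734, -0.003, 0.003]
ft_force: [-1.8, -13.1, 10.0]
grip_width: 0.0166
grasp_force: 59.6
```

apply_moves:
  commands:
    - [0,0,0,0]
    - [0,0,0,0]
    - [0,0,0,0]
    - [0,0,0,0]
    - [0,0,0,0]
  claw: 0.35

```text
clock: 62.35
eef_pos: [0.5266, 0.232, 0.0927]
tool_rot: [0.679, 0.734, 0.0, -0.0]
ft_force: [-0.3, 0.6, 0.4]
grip_width: 0.0555
grasp_force: 0.0
```

apply_moves:
  commands:
    - [0,0,-0.3,0]
    - [0,0,-1,0]
    - [0,0,-1,0]
    - [0,0,-1,0]
    - [0,0,-1,0]

```text
clock: 62.77
eef_pos: [0.5265, 0.2318, 0.1801]
tool_rot: [0.679, 0.734, 0.0, -0.0]
ft_force: [0.1, -0.0, 0.2]
grip_width: 0.0556
grasp_force: 0.0
```

apply_moves:
  commands:
    - [-1,0,-0.5,0]
    - [-1,0,0,0]
    - [-1,0,0,0]
    - [-1,0,0,0]
    - [-1,0,0,0]

```text
clock: 63.18
eef_pos: [0.5345, 0.1314, 0.1896]
tool_rot: [0.679, 0.734, 0.0, 0.0]
ft_force: [0.0, -0.6, -0.1]
grip_width: 0.0552
grasp_force: 0.0
```

apply_moves:
  commands:
    - [-1,0,0,0]
    - [-1,0,0,0]
    - [-1,0,0,0]
    - [-1,0,0,0]
    - [-1,0,0,0]

```text
clock: 63.6
eef_pos: [0.5424, 0.0315, 0.1894]
tool_rot: [0.679, 0.734, 0.0, 0.0]
ft_force: [0.2, -0.5, -0.4]
grip_width: 0.0554
grasp_force: 0.0
```

apply_moves:
  commands:
    - [-1,0,0,0]
    - [-1,0,0,0]
    - [-1,0,0,0]
    - [0,0,0,0]
    - [0,0,0,0]

```text
clock: 64.02
eef_pos: [0.5471, -0.0282, 0.1892]
tool_rot: [0.68, 0.734, 0.0, 0.0]
ft_force: [-0.4, 0.5, -0.6]
grip_width: 0.0556
grasp_force: 0.0
```

```bash
python3 -c "
from h import *
c=snap('top','top8.png');im=c['image']
m=cv2.inRange(cv2.cvtColor(im,cv2.COLOR_BGR2HSV),(8,60,110),(25,220,255))
v,u=np.nonzero(m[165:225,110:280]);uv=np.c_[u+110,v+165]
R=np.array([[np.cos(TH),-np.sin(TH)],[np.sin(TH),np.cos(TH)]])
J=lambda uv,z:(px2w('top8.png',uv,z)[:,:2]-ORG)@R*1000
j=J(uv,.058)
for y in range(-10,190,10):
  k=j[(j[:,1]>y)&(j[:,1]<y+10),0]
  if len(k)>3:print(y,len(k),k.min().round(),k.max().round(),end=' | ')
k=cv2.inRange(im,(0,0,0),(28,28,28));v,u=np.nonzero(k[165:225,150:260]);j=J(np.c_[u+150,v+165],.101)
j=j[(abs(j[:,0])<45)&(j[:,1]>-60)&(j[:,1]<40)]
print();print(len(j),cv2.minAreaRect(j.astype(np.float32)))"
```

```text
20 82 -44.0 50.0 | 30 128 -44.0 53.0 | 40 114 -44.0 52.0 | 50 104 -32.0 40.0 | 60 111 -44.0 50.0 | 70 137 -44.0 53.0 | 80 111 -45.0 52.0 | 90 104 -32.0 40.0 | 100 113 -44.0 53.0 | 110 140 -45.0 52.0 | 120 108 -42.0 41.0 | 130 109 -32.0 43.0 | 140 115 -44.0 52.0 | 150 141 -45.0 52.0 | 160 110 -42.0 43.0 | 170 96 -30.0 43.0 | 
113 ((0.9774742126464844, -15.907089233398438), (69.01237487792969, 88.05512237548828), 89.36723327636719)
```

The row spans jig y 20 to 180 evenly, with the ends aligned at the fence. Last, check the handle angle.

```bash
python3 -c "
from h import *
im=cv2.imread('pics/top8.png')
for T in (22,28,35):
  m=cv2.inRange(im,(0,0,0),(T,T,T));m[:165]=0;m[225:]=0;m[:,:185]=0;m[:,235:]=0
  n,l,s,c=cv2.connectedComponentsWithStats(m)
  for i in range(1,n):
    if s[i,4]>25:
      w=(px2w('top8.png',np.argwhere(l==i)[:,::-1],.101)[:,:2]*1000).astype(np.float32);d=cv2.fitLine(w,cv2.DIST_L2,0,.01,.01).ravel();print(T,s[i],cv2.minAreaRect(w),'line deg',np.degrees(np.arctan2(d[1],d[0])))"
```

```text
28 [185 179  27  41 106] ((521.4466552734375, 192.15103149414062), (76.96479034423828, 80.63939666748047), 49.33943557739258) line deg -5.9476933
35 [185 179  27  41 140] ((520.8770751953125, 191.48788452148438), (78.71316528320312, 80.63939666748047), 49.33943557739258) line deg -3.9082196
35 [185 193  15   5  30] ((527.8868408203125, 230.73333740234375), (7.690125942230225, 36.01795196533203), 9.614645004272461) line deg -82.48883
```

```bash
python3 -c "
from h import *
print(bot.job_done())"
```

```text
the job is handed in; nothing more can be done
None
```

The job is handed in after about 64 s of robot time: all four beech stretchers are against the rear fence and pressed together against the end stop, with the jaw slid up and the T-handle turned to its stop; no verdict came back.

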